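# Level the checking plate, load the guide rails, bin the caps, set the lamp

### The job

Set up the checking station: first turn the two foot knobs of the aluminium plate until it sits level, both bubbles between their marks. Then lay every long guide rail foot down and flat on the plate's free surface and put every round end cap into the small blue crate; once they are all there, finish by setting the lamp's dimmer lever upright at its middle mark. The plate must still be level at the end; leave the other things on the bench where they are.

Things in the scene. Friction and masses are not known exactly. Their poses are not given: they have to be found in the camera images.
- plate_mid (a point): centre of the free top of the levelling plate (aluminium, 170 x 200 mm, top about 56 mm above the table, z = its normal). Free area 153 mm along x by 200 mm along y; a black vial bar 12 mm high (bubble 16 mm) bounds it at +x, another stands just beyond the +y edge. x points from the edge near the robot to the far edge. Hinged at its +x and +y edges; foot knobs outside its -x and -y edges
- pitch (a joint): fore-and-aft tilt of the plate, rad: 0 level, positive when the edge at -x (by the near knob) is high. Shown by the vial along the +y edge
- roll (a joint): sideways tilt of the plate, rad: 0 level, positive when the edge at -y (by the side knob) is high. Shown by the vial along the +x edge
- screw_p_grip (a point): grip point of the near foot knob, outside the plate's -x edge: upright black bar 42 mm along its x, 13 mm thick along its y, 32 mm high on a 38 mm disc. The point is on the vertical turning axis, 102 mm above the table, 12 mm below the bar's top. Clockwise from above raises the -x edge, 0.03 rad of pitch per rad; may need several regrasps
- screw_r_grip (a point): grip point of the side foot knob, outside the plate's -y edge: same bar knob, carried on the cradle, so it rises and falls up to 8 mm with the pitch. Clockwise from above raises the -y edge by 0.03 rad of roll per rad
- bub_p_mid (a point): white bubble, 18 mm long, in the yellow window beside the plate's +y edge; runs to the high end, 0.5 mm per mrad of tilt; centred between the two black marks (26 mm apart) when pitch is 0
- bub_r_mid (a point): white bubble in the window along the plate's +x edge; centred between its marks when roll is 0
- dimmer (a joint): lamp dimmer lever, rad: 0 leans fully to the box's -x side (towards the robot), 0.6 stands upright at the middle mark, 1.2 leans fully to +x; stays where it is left
- dimmer_tip (a point): centre of the black ball (26 mm) at the lever's end, 80 mm from the lever's pivot
- lampbox: white lamp control box 90 x 75 x 45 mm, fixed, origin under its centre; the lever's pivot lies 67 mm above the origin and the lever swings in the box's x-z plane
- crate_in (a point): centre of the inner floor of the small blue open crate, 140 mm along its x, 180 mm along its y, 60 mm high, walls and floor 5 mm, fixed
- frame0: black plastic guide rail of inverted-T section: foot 84 x 36 x 8 mm, rib 10 mm thick along its x rising to 33 mm; origin at the centre of its underside, x along its length; 40 to 85 g; may be absent
- frame1: black plastic guide rail of inverted-T section: foot 84 x 36 x 8 mm, rib 10 mm thick along its x rising to 33 mm; origin at the centre of its underside, x along its length; 40 to 85 g; may be absent
- frame2: black plastic guide rail of inverted-T section: foot 84 x 36 x 8 mm, rib 10 mm thick along its x rising to 33 mm; origin at the centre of its underside, x along its length; 40 to 85 g; may be absent
- cap0: black plastic end cap: round flange 42 mm across and 8 mm thick, then a boss 30 mm across up to 32 mm; origin at the centre of its underside; 20 to 45 g; may be absent
- cap1: black plastic end cap: round flange 42 mm across and 8 mm thick, then a boss 30 mm across up to 32 mm; origin at the centre of its underside; 20 to 45 g; may be absent
- cap2: black plastic end cap: round flange 42 mm across and 8 mm thick, then a boss 30 mm across up to 32 mm; origin at the centre of its underside; 20 to 45 g; may be absent
- tape: roll of clear tape, 80 mm across, 24 mm high; bystander, leave alone
- driver: screwdriver lying on the table; bystander, leave alone
- wrench: wrench lying on the table; bystander, leave alone
- glue: small white bottle, 40 mm across, 90 mm high; bystander, leave alone
- jar: small glass jar, 56 mm across, 60 mm high; bystander, leave alone
- carton: small carton 80 x 60 x 45 mm; bystander, leave alone
- mug: white mug 90 mm high; bystander, leave alone
Things that resemble listed ones, but are neither listed nor needed, are in the scene too. Leave any pink or purple look-alike of the frame2 alone.

How it is judged (in metres and radians):
On the way, in this order (a step that is already met when the one before it is completed fails the run):
1. the plate is level both ways, within 0.015 rad (value of joint pitch between -0.015 and 0.015 rad and value of joint roll between -0.015 and 0.015 rad), for 0.5 s.
2. every rail lies flat on the plate and every cap is in the crate, the plate level (all of step 1 and x of frame0 in the frame of plate_mid between -0.065 and 0.065 m and y of frame0 in the frame of plate_mid between -0.088 and 0.088 m and z of frame0 in the frame of plate_mid between -0.004 and 0.005 m and angle between each of frame0, frame1, frame2's own z axis and vertical below 0.1 rad and x of frame1 in the frame of plate_mid between -0.065 and 0.065 m and y of frame1 in the frame of plate_mid between -0.088 and 0.088 m and z of frame1 in the frame of plate_mid between -0.004 and 0.005 m and x of frame2 in the frame of plate_mid between -0.065 and 0.065 m and y of frame2 in the frame of plate_mid between -0.088 and 0.088 m and z of frame2 in the frame of plate_mid between -0.004 and 0.005 m and x of cap0 in the frame of crate_in between -0.066 and 0.066 m and y of cap0 in the frame of crate_in between -0.086 and 0.086 m and z of cap0 in the frame of crate_in between -0.005 and 0.045 m and x of cap1 in the frame of crate_in between -0.066 and 0.066 m and y of cap1 in the frame of crate_in between -0.086 and 0.086 m and z of cap1 in the frame of crate_in between -0.005 and 0.045 m and x of cap2 in the frame of crate_in between -0.066 and 0.066 m and y of cap2 in the frame of crate_in between -0.086 and 0.086 m and z of cap2 in the frame of crate_in between -0.005 and 0.045 m), for 0.2 s.
3. the dimmer lever stands upright at the middle mark, within 0.1 rad (value of joint dimmer between 0.5 and 0.7 rad), for 0.2 s.
At the end, for the whole second after the job is handed in: Plate level within 0.015 rad both ways; every rail flat on the plate (centre within 65 mm in x, 88 mm in y of plate_mid, foot within 5 mm of the surface, tilt under 0.1 rad); every cap inside the crate; all at rest; lever within 0.1 rad of upright (all of step 2 and all of step 3 and linear speed of each of frame0, frame1, frame2, cap0, cap1, cap2 below 0.02 m/s); the robot touches nothing.
It fails at once if a bystander is moved more than 50 mm (distance of any of tape, driver, wrench, glue, jar, carton, mug from where it was at the start of the episode above 0.05 m).
Of frame0, frame1, frame2 only 2 to 3 are there at a start; the rules pass over those that are not, and their reading is None.
Of cap0, cap1, cap2 only 2 to 3 are there at a start; the rules pass over those that are not, and their reading is None.
At some moment in a run one of frame0, frame1, frame2, cap0, cap1, cap2 may be knocked a few centimetres aside while the robot is not near it.
Once in a run the grip may slacken for a moment while it holds something.
It also fails if it takes over 210 s, if anything falls off the work surface, if the arm or the gripper's body presses on something with over 40 N, if the wrist force passes 120 N, or if a joint passes its speed limit or range.

### The arm

A 6-joint arm with a two-finger parallel gripper is mounted at the origin on the work surface. World frame = base frame: x ahead of the robot, y to its left, z up, the work surface at z = 0. Lengths are in mm, angles in degrees, forces in N, time in s.
With the tool pointing down it reaches from about 300 to 775 mm from the base axis. Payload 14.6 kg.
Tool frame: the origin (TCP) lies at the centre of the arm's flange, where the gripper is bolted on; the fingertips stand 173 mm ahead of it and the grasp point (between the pads) lies 155 mm ahead of it; z points along the fingers, y is the line along which they close (so a half turn about z gives the same grasp; the last joint's range is limited). The gripper opens to 85 mm and grips with 20 to 120 N. Pads are 22 mm wide; open, the fingers measure 114 mm over their backs; the gripper's body (76 mm by 85 mm) begins 54 mm behind the grasp point. The pads swing forward as they close: fully open they stand 13 mm farther back than shut.
Start: joints at [-69.878, 17.183, 87.147, -0, 75.671, -3.816], TCP at [223.155, -502.685, 404.681] pointing down, gripper open.
Joint ranges: [-173.82, 173.82], [-45.26, 126.66], [13.44, 144.39], [-59.66, 239.66], [0, 175.72], [-146.38, 146.38]. Speed limits (degrees/s): [127.2, 127.2, 147.25, 180, 180, 180].

### API

Orientations are given as [roll, pitch, yaw] about the fixed x, y, z axes, in that order (R = Rz(yaw) Ry(pitch) Rx(roll)).
In Python, from rig import manip gives the robot as it stands. The module is installed in compiled form; this text tells all that it offers.
- The arm moves only by the tool step_arm, never from a script. Its argument "plan" is a list of rows, each a list of 5 numbers: the opening, from 0 (shut) to 1 (fully open), then the shift along the tool's x, y, z in mm, then the turn about the tool's z in rad. In form: [[hand, tx, ty, tz, yaw], ...]. A call has 1 to 8 rows; each row is the pose to reach, as a shift and turn from the pose commanded when the call began, along the tool's axes at that moment; what a row does not reach only later rows make up. A row lasts 1/12 s, in which the tool goes at most 41.7 mm and 7.16 degrees, less where a joint would pass 70% of its speed; a pose out of reach is approached as far as the arm can. A call with a gripper value outside its range is refused whole. The fingers move at their own pace and stop on an object; "force" is the grip in N (left out, the last holds). Time passes only in rows, so rows that repeat a pose let the fingers close. It gives the time, the measured TCP pose, the force, the opening and the grip force at its end, in the units of the state.
- manip.get_obs(): the state, without advancing time (a new reading comes with each control period).
- manip.camera(name): name is "scene" or "top"; returns a dict with "pixels" (420x560x3 uint8, blue, green, red), "mtx" (3x3 intrinsics, pixels), "R" (3x3) and "t" (3): a world point X has camera coordinates R X + t. Camera axes: x right, y down, z forward; pixel columns grow to the right and rows downward; lengths in mm; the calibration is good to about 2 mm. A picture is of the moment at which its call begins. There is no depth.
- manip.hand_in(): hands the job in; it is judged then, once.
Trained networks look in the newest picture that a camera, given by its name, has taken for a name from the list of things; names that differ only in an ending like _2 or _b are one class to them, and where a whole thing is asked for, a point or a joint stands for the part that bears it (a point fixed in the world has none). Each returns a list of dicts, best first, with "p" (0 to 1); they miss things now and then, are a little off and sometimes report something else, mostly with a low value. They report only what shows in the picture. A call takes as long as a camera call. They do not tell look-alikes from the thing itself.
- manip.cut_out(query, camera): "pixels" (420x560 bool, what is visible of it).
- manip.landmark_of(query, camera): "location" ([x, y, z] in mm, in the coordinates of the camera as it stood for that picture, good to about 4 mm: a listed point, or the origin of a listed thing).
The state is a dict: "time_s": time; "joint_pos": joint angles; "joint_velocities": joint speeds; "tau": joint torques, N m; "eef_pos": TCP position; "eef_rot": TCP orientation; "force": force on the tool from outside, world axes, zero at the start; "wrist_torque": the same for the moment, N m; "opening": opening from 0.0 (shut) to 1.0 (fully open); "grip_force": force on a finger pad.
Only numpy, scipy, OpenCV 4.12 (cv2) and the standard library are available. Lean on these libraries where they do the work, as an engineer would, in place of code of your own. Each camera call takes 0.05 s, during which the arm holds its last target. There are 200 camera calls.

## Working session

There is one attempt and no reset: what is moved stays moved. The work goes in short steps, Python scripts to look and compute and a tool call to move; the robot and the scene stay as the last step left them, time stands still between calls to the robot, and variables do not carry over. Pictures are saved under pics/ and viewed, at most 14 in all, crops included, and the job is handed in when it is done.

Besides the shell and the picture viewer there is one more tool, called after "Emit:" as name(argument=value, ...) on one line, values as JSON. step_arm: Moves the arm, as the interface text tells. Its arguments: {"type":"object","properties":{"plan":{"type":"array"},"force":{"type":"number"}},"required":["plan"]}

```bash
mkdir -p pics; cat > h.py <<'E'
from rig import manip
import numpy as np, cv2
def cam(n,save=None):
    c=manip.camera(n)
    if save: cv2.imwrite('pics/'+save+'.png',np.array(c['pixels']))
    return {k:np.array(v) for k,v in c.items()}
def lm(q,n,c):
    out=[]
    for d in manip.landmark_of(q,n):
        X=c['R'].T@(np.array(d['location'])-c['t']); p=c['mtx']@np.array(d['location'])
        out.append((round(d['p'],2),X.round(0).astype(int).tolist(),(p[:2]/p[2]).round(0).astype(int).tolist()))
    return out
def proj(c,X):
    p=c['mtx']@(c['R']@np.array(X,float)+c['t']); return p[:2]/p[2]
def ray(c,uv,z):
    d=c['R'].T@np.linalg.solve(c['mtx'],[uv[0],uv[1],1]); o=-c['R'].T@c['t']
    return o+d*(z-o[2])/d[2]
E
python3 - <<'E'
from h import *
for n in ('scene','top'):
    c=cam(n,n+'0'); print(n,(-c['R'].T@c['t']).round(0),c['mtx'][0,0])
    for q in ['plate_mid','screw_p_grip','screw_r_grip','bub_p_mid','bub_r_mid','dimmer_tip','lampbox','crate_in','frame0','cap0','tape','driver','wrench','glue','jar','carton','mug']:
        print(q,lm(q,n,c))
s=manip.get_obs();print(s['time_s'],s['eef_pos'],s['eef_rot'],s['opening'])
E
```

```text
scene [1049.  785.  847.] 440.500834709932
plate_mid [(0.61, [567, -32, 47], [252, 216])]
screw_p_grip [(0.77, [449, -11, 101], [291, 190])]
screw_r_grip [(0.66, [798, -108, -4], [167, 247])]
bub_p_mid []
bub_r_mid [(0.3, [797, -111, -5], [167, 246])]
dimmer_tip [(0.62, [545, -168, 98], [233, 176]), (0.46, [576, -340, 140], [195, 142])]
lampbox [(0.57, [604, -334, 0], [193, 183]), (0.53, [545, -165, 101], [233, 175])]
crate_in [(0.63, [408, -342, 6], [243, 161]), (0.36, [250, -309, 1], [286, 152])]
frame0 [(0.92, [780, 36, 0], [197, 275]), (0.91, [357, 87, 4], [336, 222]), (0.74, [546, 350, -3], [347, 314]), (0.61, [623, 333, 5], [318, 323]), (0.57, [650, 216, 5], [279, 296])]
cap0 [(0.72, [423, 333, 3], [380, 285]), (0.58, [437, 243, 1], [351, 266]), (0.55, [530, 238, -1], [323, 281])]
tape [(0.81, [507, 476, -2], [398, 343])]
driver [(0.58, [302, 236, 2], [386, 244])]
wrench [(0.83, [798, -111, -5], [167, 247])]
glue [(0.91, [775, 148, 0], [220, 303])]
jar [(0.56, [248, -311, 4], [286, 151])]
carton [(0.77, [654, 439, 1], [338, 364]), (0.54, [651, 216, 1], [279, 297])]
mug [(0.94, 
[... 598 characters left out ...]
), (0.57, [620, 328, 0], [189, 189]), (0.56, [648, 214, 0], [228, 179]), (0.56, [784, 40, 3], [285, 132])]
cap0 [(0.75, [435, 238, -1], [221, 252]), (0.66, [418, 339, 0], [186, 259]), (0.54, [530, 235, 0], [221, 219])]
tape [(0.86, [512, 470, 4], [140, 227]), (0.61, [409, -342, 8], [423, 255])]
driver [(0.9, [301, 235, -1], [222, 299]), (0.56, [546, 353, 3], [180, 214])]
wrench [(0.83, [796, -108, 4], [335, 127])]
glue [(0.59, [774, 146, 1], [250, 137])]
jar [(0.68, [250, -315, -1], [416, 311])]
carton [(0.69, [653, 438, 4], [151, 179])]
mug [(0.87, [346, 447, 3], [147, 285])]
1.8 [ 223.18639034 -502.67648844  404.65443221] [-1.79998167e+02  3.91827833e-04  2.39423295e+01] 0.9971960431567741
```

View images.

```bash
python3 - <<'E'
import cv2
a=cv2.imread('pics/scene0.png')[130:390,120:480];cv2.imwrite('pics/a1.png',cv2.resize(a,None,fx=2.2,fy=2.2,interpolation=2))
a=cv2.imread('pics/top0.png')[100:330,120:460];cv2.imwrite('pics/a2.png',cv2.resize(a,None,fx=2.3,fy=2.3,interpolation=2))
E
```

```text
(no output)
```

View pics/a1.png

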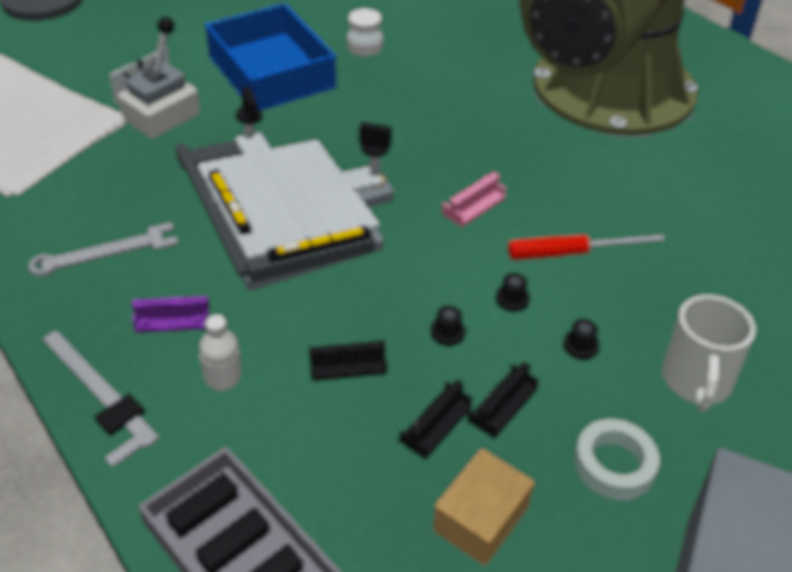

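View pics/a2.png

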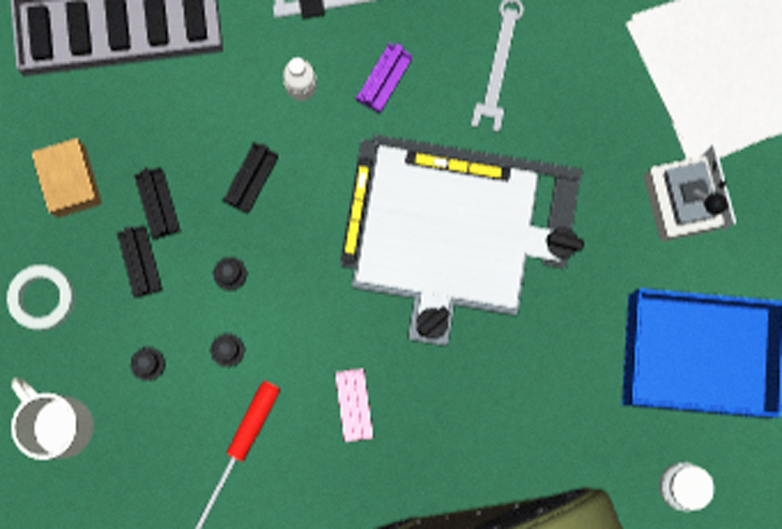

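```bash
python3 - <<'E'
import cv2,numpy as np
s=cv2.imread('pics/scene0.png');t=cv2.imread('pics/top0.png')
z=lambda a,f:cv2.resize(a,None,fx=f,fy=f,interpolation=2)
A=z(t[155:250,265:378],3.5);B=z(t[165:275,165:245],3.5)
C=z(s[185:260,195:300],3.8);D=z(s[250:345,255:405],2.6)
h=np.zeros((600,800,3),np.uint8)
for im,(y,x) in((A,(0,0)),(B,(0,400)),(C,(335,0)),(D,(390,405))):
    im=im[:600-y,:800-x]; h[y:y+im.shape[0],x:x+im.shape[1]]=im
cv2.imwrite('pics/a3.png',h)
from h import *
# yellow window and white in it
for n,im in(('scene',s),('top',t)):
    hsv=cv2.cvtColor(im,cv2.COLOR_BGR2HSV)
    m=cv2.inRange(hsv,(22,120,100),(35,255,255))
    k,l,st,ce=cv2.connectedComponentsWithStats(m)
    for i in range(1,k):
        if st[i,4]>3: print(n,st[i],ce[i].round(1))
c=cam('top')
np.savez('top.npz',**c); np.savez('scene.npz',**cam('scene'))
for nm in('frame0','cap0'):
    for d in manip.cut_out(nm,'top'):
        m=np.array(d['pixels']).astype(np.uint8); p=cv2.findNonZero(m)
        r=cv2.minAreaRect(p); 
        b=np.array([ray(c,q,4)[:2] for q in cv2.boxPoints(r)]); e=b-np.roll(b,1,0); L=np.hypot(*e.T); j=L.argmax()
        print(nm,round(d['p'],2),np.round(r[0],1),L[:2].round(0),'yaw',round(np.degrees(np.arctan2(e[j,1],e[j,0]))%180,1),ray(c,r[0],4).round(0), t[m>0].mean(0).round(0))
E
```

```text
scene [216 208  10  15  61] [220.5 214.8]
scene [226 226   6   6  28] [228.4 228.6]
scene [256 234  29   9  97] [269.9 237.9]
scene [245 242   5   3   9] [247.  243.3]
top [300 166  14   7  49] [305.2 169. ]
top [315 169  23   8 112] [325.9 172.7]
top [270 172  10  39 153] [274.4 192.5]
frame0 0.94 [273.1 276.3] [83. 33.] yaw 6.6 [360.  89.   4.] [238. 214. 249.]
frame0 0.91 [180.2 212.8] [91. 39.] yaw 16.9 [551. 353.   4.] [46. 47. 43.]
frame0 0.84 [228.8 177.4] [37. 90.] yaw 153.1 [652. 211.   4.] [43. 45. 40.]
frame0 0.68 [286.8 133.9] [39. 92.] yaw 148.3 [779.  37.   4.] [191.  74. 146.]
frame0 0.67 [188.2 187.9] [89. 36.] yaw 14.3 [624. 330.   4.] [42. 42. 40.]
cap0 0.68 [218.5 252.5] [37. 37.] yaw 88.3 [432. 244.   4.] [59. 59. 55.]
cap0 0.6 [219.5 219. ] [41. 38.] yaw 179.2 [529. 240.   4.] [55. 57. 50.]
cap0 0.58 [184.  258.5] [37. 40.] yaw 88.3 [418. 342.   4.] [57. 57. 53.]
cap0 0.48 [318.6 203.4] [238. 201.] yaw 77.6 [567. -50.   4.] [233. 238. 235.]
```

View pics/a3.png

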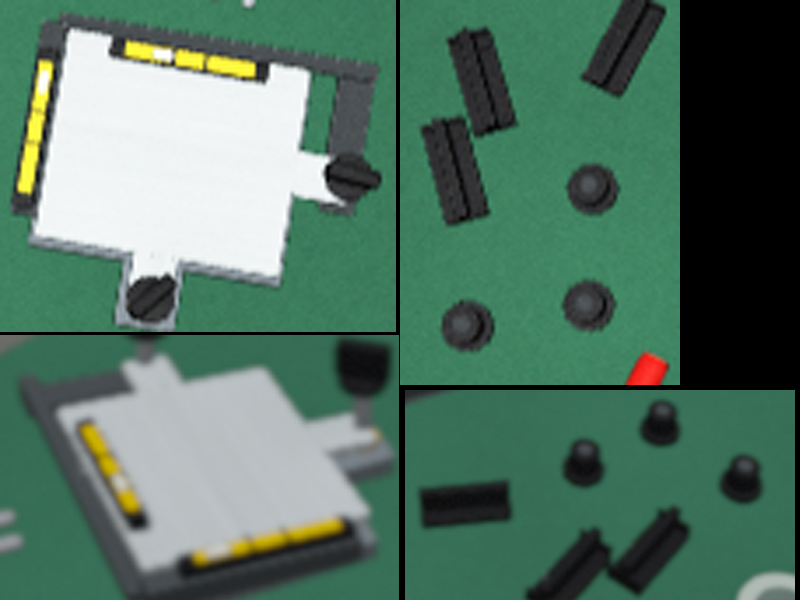

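Picture: three black rails foot down at top px (181,213), (189,188), (229,178). The look-alikes are pink at (274,275), purple at (286,133), and the black inserts in the tray, which I'll leave alone. Three caps at (219,252), (219,219), (184,258). Pitch bubble is at its far end and the roll bubble is shifted to +y, so both knobs need clockwise turns.

```bash
cat > d.py <<'E'
import sys,numpy as np
from rig import manip
# usage: d.py x y z yaw [x y z yaw ...] : rows (tool axes at present) to reach these TCP poses
def rows(ts):
    s=manip.get_obs();p=np.array(s['eef_pos']);y=np.radians(s['eef_rot'][2]);c,n=np.cos(y),np.sin(y)
    print('t',round(s['time_s'],1),p.round(1),'yaw',round(s['eef_rot'][2],1),'open',round(s['opening'],3),'F',np.round(s['force'],1),'j',np.round(s['joint_pos'],0))
    for t in ts:
        d=np.array(t[:3])-p; dy=t[3]-np.degrees(y)
        while abs(dy)>200: dy-=360*np.sign(dy)
        print([round(c*d[0]+n*d[1],1),round(n*d[0]-c*d[1],1),round(-d[2],1),round(-np.radians(dy),3)])
a=[float(v) for v in sys.argv[1:]]
rows([a[i:i+4] for i in range(0,len(a),4)])
E
python3 d.py 450 -10 330 130
```

```text
t 2.0 [ 223.1 -502.7  404.7] yaw 23.9 open 0.999 F [-0.1 -1.1  0.1] j [-70.  17.  87.  -0.  76.  -4.]
[np.float64(407.2), np.float64(-358.3), np.float64(74.7), np.float64(-1.851)]
```

Emit:
step_arm(plan=[[1,407,-358,75,-1.851],[1,407,-358,75,-1.851],[1,407,-358,75,-1.851],[1,407,-358,75,-1.851],[1,407,-358,75,-1.851],[1,407,-358,75,-1.851],[1,407,-358,75,-1.851],[1,407,-358,75,-1.851]], force=40)

```text
time_s: 2.67
eef_pos: [361.5, -200.9, 359.0]
eef_rot: [180.0, 0.0, 81.6]
force: [1.0, -0.9, 0.0]
opening: 1.003
grip_force: 0.0
```

```bash
python3 d.py 450 -10 330 130
```

```text
t 2.7 [ 361.5 -200.9  359. ] yaw 81.6 open 1.003 F [ 1.  -0.9  0. ] j [-34.   2. 111.   0.  67. -26.]
[np.float64(201.8), np.float64(59.6), np.float64(29.0), np.float64(-0.845)]
```

Emit:
step_arm(plan=[[1,202,60,29,-0.845],[1,202,60,29,-0.845],[1,202,60,29,-0.845],[1,202,60,29,-0.845],[1,202,60,29,-0.845],[1,202,60,29,-0.845],[1,202,60,29,-0.845],[1,202,60,29,-0.845]])

```text
time_s: 3.33
eef_pos: [451.5, -11.5, 329.8]
eef_rot: [-180.0, -0.0, 130.0]
force: [0.1, -0.2, 0.1]
opening: 1.001
grip_force: 0.0
```

```bash
python3 d.py 450 -10 262 130; python3 - <<'E'
from h import *
c=cam('scene','s1'); print(lm('screw_p_grip','scene',c))
a=c['pixels'][110:300,180:400];cv2.imwrite('pics/s1z.png',cv2.resize(a,None,fx=3.2,fy=3.1,interpolation=2))
E
```

```text
t 3.3 [451.5 -11.5 329.8] yaw 130.0 open 1.001 F [ 0.1 -0.2  0.1] j [ -6.   9. 107.   0.  63. -46.]
[np.float64(2.1), np.float64(-0.2), np.float64(67.8), np.float64(0.0)]
[(0.58, [451, -11, 101], [290, 190])]
```

View pics/s1z.png

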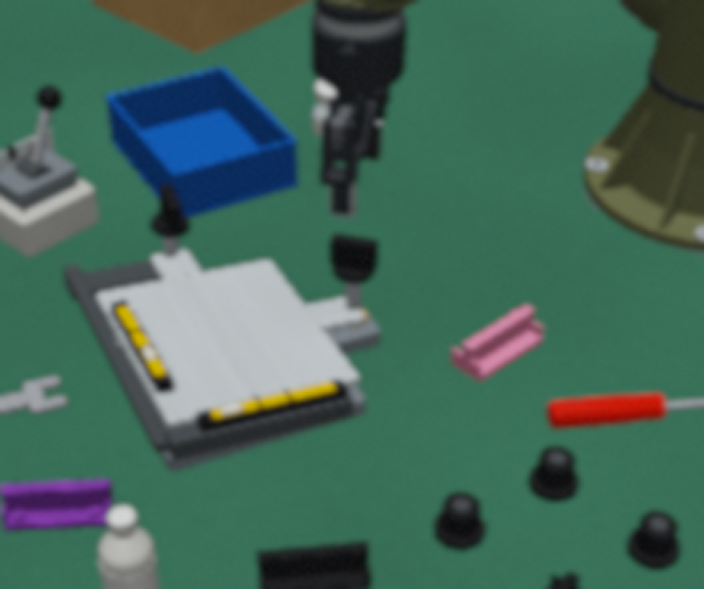

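Emit:
step_arm(plan=[[0.6,1,0,40,0],[0.6,1,0,68,0],[0.6,1,0,68,0],[0,1,0,68,0],[0,1,0,68,0],[0,1,0,68,0],[0,1,0,68,0],[0,1,0,68,0]], force=60)

```text
time_s: 4.1
eef_pos: [452.1, -10.8, 264.4]
eef_rot: [179.6, 0.2, 129.6]
force: [14.5, 15.0, -2.6]
opening: 0.139
grip_force: 62.9
```

Emit:
step_arm(plan=[[0,0,1.5,0,0.1],[0,0,1.5,0,0.2],[0,0,1.5,0,0.32],[0,0,1.5,0,0.44],[0,0,1.5,0,0.56],[0,0,1.5,0,0.68],[0,0,1.5,0,0.8],[0,0,1.5,0,0.92]])

```text
time_s: 4.77
eef_pos: [452.5, -10.2, 264.2]
eef_rot: [179.8, -0.1, 76.6]
force: [1.3, 6.8, 5.3]
opening: 0.134
grip_force: 64.5
```

```bash
cat > bub.py <<'E'
from h import *
import sys
PX=None
def frame(c):
    # plate pose by the networks + fixed model orientation
    pass
for n in ('scene','top'):
    c=cam(n,'b_'+n)
    im=c['pixels'];hsv=cv2.cvtColor(im,cv2.COLOR_BGR2HSV)
    m=cv2.inRange(hsv,(20,110,90),(36,255,255))
    k,l,st,ce=cv2.connectedComponentsWithStats(m)
    print(n,[(st[i,:5].tolist(),ce[i].round(1).tolist()) for i in range(1,k) if st[i,4]>4])
    print(lm('bub_p_mid',n,c),lm('bub_r_mid',n,c))
E
python3 bub.py
```

```text
scene [([331, 26, 4, 5, 5], [332.8, 28.0]), ([315, 43, 8, 12, 13], [318.8, 48.2]), ([313, 56, 2, 5, 5], [313.4, 58.0]), ([293, 68, 10, 7, 10], [297.5, 71.2]), ([200, 70, 2, 6, 6], [200.2, 72.5]), ([148, 75, 10, 9, 10], [152.5, 78.9]), ([271, 78, 15, 20, 21], [279.4, 87.8]), ([268, 99, 3, 5, 5], [268.8, 101.0]), ([216, 208, 10, 15, 67], [220.5, 214.8]), ([225, 226, 7, 6, 30], [228.1, 228.4]), ([261, 233, 24, 8, 88], [272.5, 236.5]), ([245, 241, 10, 4, 31], [249.6, 242.5]), ([318, 364, 2, 8, 8], [318.1, 367.5])]
[(0.71, [652, 214, 3], [278, 296])] []
top [([300, 166, 12, 7, 46], [304.8, 169.0]), ([315, 169, 23, 8, 113], [326.0, 172.6]), ([275, 172, 5, 13, 42], [277.3, 176.6]), ([270, 182, 8, 28, 114], [273.5, 197.0])]
[(0.36, [606, -336, 2], [415, 188])] []
```

Emit:
step_arm(plan=[[0,0,0,0,0.12],[0,0,0,0,0.24],[0,0,0,0,0.36],[0,0,0,0,0.48],[0,0,0,0,0.6],[0,0,0,0,0.72],[0,0,0,0,0.84],[0,0,0,0,0.84]])

```text
time_s: 5.73
eef_pos: [452.4, -10.0, 264.2]
eef_rot: [180.0, -0.2, 28.3]
force: [-0.4, 10.3, 8.2]
opening: 0.138
grip_force: 64.9
```

```bash
python3 - <<'E'
from h import *
z=lambda a,f:cv2.resize(a,None,fx=f,fy=f,interpolation=2)
s=cam('scene')['pixels'];t=cam('top')['pixels']
C=z(s[200:258,205:300],7);D=z(t[160:218,262:345],6)
h=np.zeros((600,800,3),np.uint8);h[:406-106,:665]=C[106:];
h[300:,:498]=D[:300];
cv2.imwrite('pics/b1.png',h)
E
```

```text
(no output)
```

View pics/b1.png

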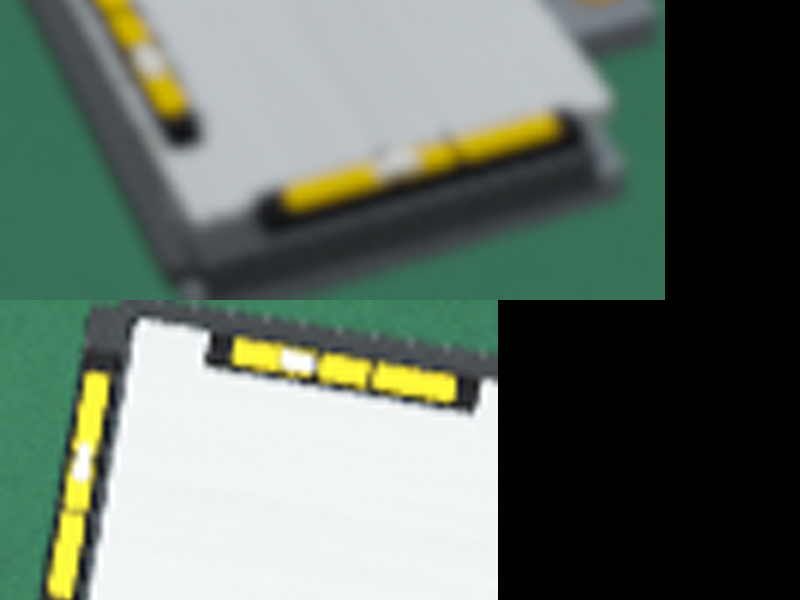

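Emit:
step_arm(plan=[[0,0,0,0,0.12],[0,0,0,0,0.24],[0,0,0,0,0.36],[0,0,0,0,0.48],[0,0,0,0,0.6],[0,0,0,0,0.68],[0,0,0,0,0.68]])

```text
time_s: 6.42
eef_pos: [452.4, -9.7, 264.2]
eef_rot: [-179.8, -0.2, -10.5]
force: [-0.4, 14.6, 7.2]
opening: 0.139
grip_force: 64.9
```

Emit:
step_arm(plan=[[0.4,0,0,0,0],[0.4,0,0,0,0],[0.7,0,0,0,0],[0.8,0,0,-40,0],[0.8,0,0,-70,0]])

```text
time_s: 6.83
eef_pos: [451.7, -10.7, 333.3]
eef_rot: [180.0, 0.1, -10.2]
force: [0.2, 0.1, 1.3]
opening: 0.795
grip_force: 0.0
```

```bash
python3 - <<'E'
from h import *
z=lambda a,f:cv2.resize(a,None,fx=f,fy=f,interpolation=2)
cs=cam('scene');ct=cam('top')
for n,c in(('scene',cs),('top',ct)): print(lm('screw_r_grip',n,c))
s=cs['pixels'];t=ct['pixels']
C=z(s[200:258,205:300],7);D=z(t[160:218,262:375],6)
h=np.zeros((600,800,3),np.uint8);h[:406-106,:665]=C[106:];
h[300:,:678]=D[:300];
cv2.imwrite('pics/b2.png',h)
E
python3 d.py 545 -168 330 88
```

```text
[(0.58, [653, 441, 0], [339, 365]), (0.46, [551, -171, 104], [231, 174])]
[(0.61, [547, -169, 102], [365, 203]), (0.29, [623, 328, -1], [189, 189])]
t 7.0 [451.8 -10.7 332.6] yaw -10.2 open 0.795 F [-0.3  0.1  0.1] j [ -6.   9. 107.  -0.  63.  94.]
[np.float64(119.6), np.float64(138.4), np.float64(2.6), np.float64(-1.713)]
```

View pics/b2.png

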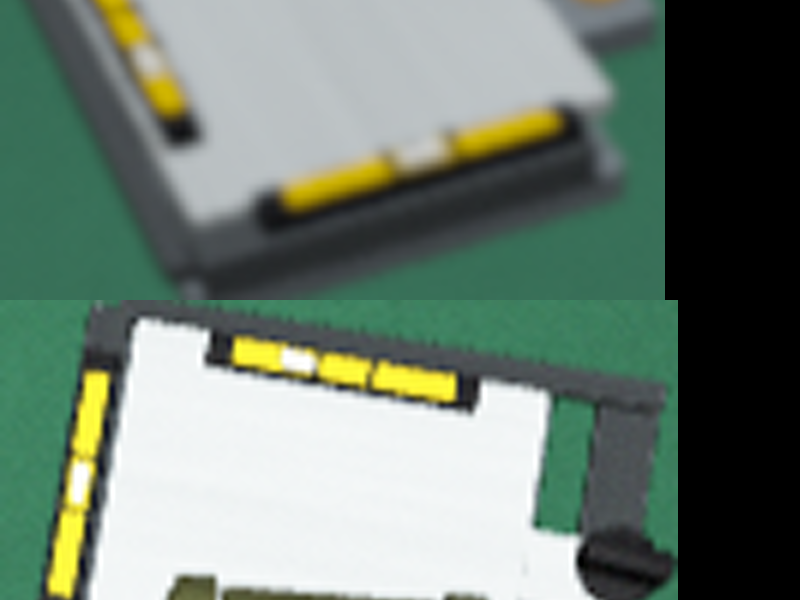

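Emit:
step_arm(plan=[[0.8,121.5,139,0,-1.65],[0.8,121.5,139,0,-1.65],[0.8,121.5,139,0,-1.65],[0.8,121.5,139,0,-1.65],[0.8,121.5,139,0,-1.65],[0.8,121.5,139,0,-1.65],[0.8,121.5,139,0,-1.65],[0.8,121.5,139,0,-1.65]])

```text
time_s: 7.7
eef_pos: [546.9, -169.4, 330.1]
eef_rot: [-179.8, 0.1, 46.8]
force: [0.1, -0.1, -1.1]
opening: 0.8
grip_force: 0.0
```

```bash
python3 d.py 547 -169 330 85 547 -169 264 85
```

```text
t 7.7 [ 546.9 -169.4  330.1] yaw 46.8 open 0.8 F [ 0.1 -0.1 -1.1] j [-21.  24.  88.  -0.  68.  22.]
[np.float64(0.4), np.float64(-0.1), np.float64(0.1), np.float64(-0.666)]
[np.float64(0.4), np.float64(-0.1), np.float64(66.1), np.float64(-0.666)]
```

Emit:
step_arm(plan=[[0.7,0,0,0,-0.12],[0.7,0,0,0,-0.24],[0.7,0,0,0,-0.36],[0.7,0,0,0,-0.48],[0.7,0,0,0,-0.6],[0.7,0,0,20,-0.666],[0.7,0,0,50,-0.666],[0.6,0,0,65,-0.666]])

```text
time_s: 8.37
eef_pos: [546.1, -168.6, 262.9]
eef_rot: [-179.7, -0.1, 84.7]
force: [0.5, -0.2, -0.5]
opening: 0.602
grip_force: 0.0
```

Emit:
step_arm(plan=[[0.5,0,0,0,0],[0,0,0,0,0],[0,0,0,0,0],[0,0,0,0,0],[0,0,0,0,0],[0,0,0,0,0]])

```text
time_s: 8.87
eef_pos: [547.8, -168.6, 268.4]
eef_rot: [179.7, 0.0, 84.7]
force: [12.3, 1.5, -5.5]
opening: 0.138
grip_force: 61.4
```

Emit:
step_arm(plan=[[0,0,1.5,-1,0.1],[0,0,1.5,-1,0.2],[0,0,1.5,-1,0.32],[0,0,1.5,-1,0.44],[0,0,1.5,-1,0.56],[0,0,1.5,-1,0.68],[0,0,1.5,-1,0.8],[0,0,1.5,-1,0.92]])

```text
time_s: 9.53
eef_pos: [549.4, -169.3, 268.6]
eef_rot: [179.7, -0.2, 31.6]
force: [20.5, -7.3, -19.7]
opening: 0.138
grip_force: 59.5
```

Emit:
step_arm(plan=[[0,0,0,0,0.12],[0,0,0,0,0.24],[0,0,0,0,0.36],[0,0,0,0,0.48],[0,0,0,0,0.48]])

```text
time_s: 9.95
eef_pos: [549.6, -170.0, 268.6]
eef_rot: [179.8, -0.4, 4.0]
force: [22.6, -13.2, -22.7]
opening: 0.136
grip_force: 59.2
```

```bash
python3 - <<'E'
from h import *
z=lambda a,f:cv2.resize(a,None,fx=f,fy=f,interpolation=2)
cs=cam('scene');ct=cam('top')
s=cs['pixels'];t=ct['pixels']
C=z(s[200:258,205:300],6.5);D=z(t[160:218,262:345],6)
h=np.zeros((600,800,3),np.uint8);C=C[:300];h[:C.shape[0],:C.shape[1]]=C
h[300:,:498]=D[:300];
cv2.imwrite('pics/b3.png',h)
E

```

```text
(no output)
```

View pics/b3.png

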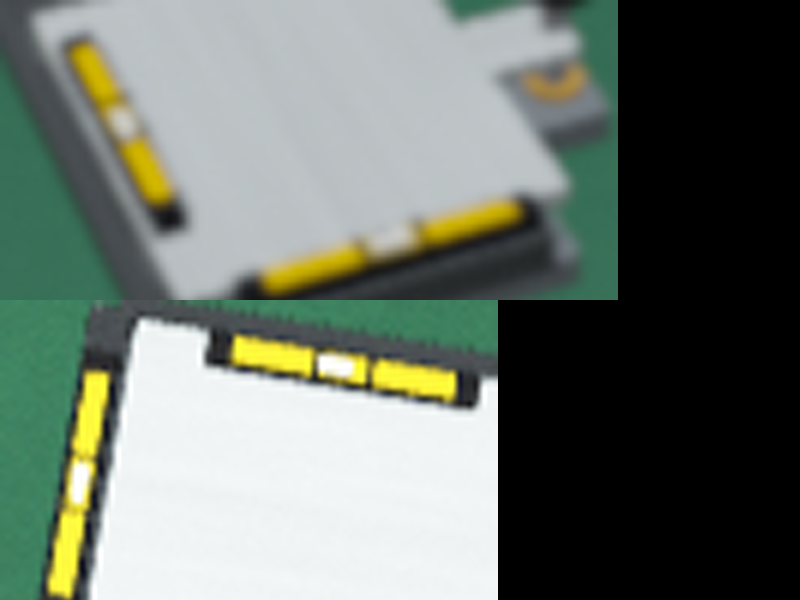

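Emit:
step_arm(plan=[[0,0,0,1,0.1],[0,0,0,2,0.2],[0,0,0,2,0.2],[0.4,0,0,2,0.2],[0.7,0,0,2,0.2],[0.8,0,0,-40,0.2],[0.8,0,0,-80,0.2]])

```text
time_s: 10.63
eef_pos: [548.1, -168.7, 348.2]
eef_rot: [-179.9, 0.2, -7.0]
force: [1.1, -1.2, 1.2]
opening: 0.701
grip_force: 0.0
```

```bash
cat > chk.py <<'E'
from h import *
import sys
# level check: bubble offset along window in mm; plus frames and caps
c=cam('top'); im=c['pixels'].astype(float)
im8=c['pixels']; hsv=cv2.cvtColor(im8,cv2.COLOR_BGR2HSV)
def seg(m,full):
    p=cv2.findNonZero(full)[:,0].astype(float)
    return p
for nm,(x0,x1,y0,y1) in {'p':(266,281,168,214),'r':(297,343,163,181)}.items():
    y=cv2.inRange(hsv[y0:y1,x0:x1],(20,110,120),(36,255,255))
    yy,xx=np.nonzero(y); P=np.c_[xx,yy].astype(float); v=cv2.fitLine(P.astype(np.float32),2,0,.01,.01).ravel()
    d=v[:2]; o=v[2:]; s=(P-o)@d; lo,hi=s.min(),s.max()
    ss=np.arange(lo,hi,.25); pts=o+ss[:,None]*d
    B=cv2.remap(im8[y0:y1,x0:x1,0].astype(np.float32),pts[:,0:1].astype(np.float32),pts[:,1:2].astype(np.float32),1).ravel()
    B=np.clip(B-110,0,None); B[(ss<lo+1)|(ss>hi-1)]=0
    off=((ss*B).sum()/B.sum()-(lo+hi)/2)/.372
    print(nm,'off mm',round(off,1),'dir',d.round(2),'len',round((hi-lo)/.372))
E
python3 chk.py; python3 - <<'E'
from h import *
c=cam('top');s=cam('scene')
for q in ['plate_mid','frame0','cap0','crate_in']:
    print(q,lm(q,'top',c),lm(q,'scene',s))
# plate orientation: bright top region
m=cv2.inRange(c['pixels'],(215,215,215),(255,255,255)); m[:150]=0;m[250:]=0;m[:,:260]=0;m[:,:262]=0;m[:,360:]=0
k,l,st,ce=cv2.connectedComponentsWithStats(m); i=1+st[1:,4].argmax()
mm=cv2.morphologyEx((l==i).astype(np.uint8),cv2.MORPH_OPEN,np.ones((25,25)))
r=cv2.minAreaRect(cv2.findNonZero(mm)); print(r)
for q in cv2.boxPoints(r): print(ray(c,q,56).round(0))
E
python3 d.py 530 237 330 90
```

```text
p off mm 0.9 dir [ 0.17 -0.99] len 101
r off mm -0.6 dir [0.99 0.17] len 102
plate_mid [(0.92, [566, -29, 56], [313, 201]), (0.16, [605, -332, -1], [414, 188])] [(0.94, [568, -30, 58], [252, 214]), (0.69, [779, 148, 0], [219, 303]), (0.3, [451, -7, 99], [291, 191]), (0.21, [606, -335, 0], [193, 183])]
frame0 [(0.88, [546, 352, 1], [181, 215]), (0.87, [649, 216, 0], [227, 179]), (0.72, [784, 38, 6], [286, 132]), (0.66, [623, 329, -2], [189, 189]), (0.58, [364, 88, 4], [273, 275])] [(0.82, [653, 213, 0], [277, 297]), (0.7, [435, 243, 0], [352, 266]), (0.63, [548, 350, 2], [347, 313]), (0.63, [779, 38, 1], [198, 275]), (0.59, [624, 334, 7], [318, 323])]
cap0 [(0.7, [434, 238, -3], [221, 252]), (0.53, [532, 235, 2], [221, 218]), (0.47, [415, 343, -2], [184, 260])] [(0.57, [437, 246, 0], [352, 267]), (0.56, [531, 241, -3], [323, 283]), (0.54, [420, 335, 2], [381, 285])]
crate_in [(0.19, [416, 341, -1], [185, 259])] [(0.89, [411, -342, 5], [243, 161]), (0.53, [253, -310, 3], [285, 152])]
((313.0, 200.5), (55.0, 68.0), 90.0)
[649.  63.  56.]
[ 643. -130.   56.]
[ 486. -122.   56.]
[492.  68.  56.]
t 11.2 [ 548.5 -168.9  347.3] yaw -7.0 open 0.801 F [ 0.2 -0.2 -0.1] j [-21.  23.  87.   0.  70.  76.]
[np.float64(-67.8), np.float64(-400.6), np.float64(17.3), np.float64(-1.693)]
```

```bash
python3 d.py 548 351 270 15.5
```

```text
t 11.2 [ 548.5 -168.9  347.3] yaw -7.0 open 0.801 F [ 0.2 -0.2 -0.1] j [-21.  23.  87.   0.  70.  76.]
[np.float64(-63.8), np.float64(-516.0), np.float64(77.3), np.float64(-0.393)]
```

Emit:
step_arm(plan=[[0.6,-64,-516,40,-0.393],[0.6,-64,-516,40,-0.393],[0.6,-64,-516,40,-0.393],[0.6,-64,-516,40,-0.393],[0.6,-64,-516,40,-0.393],[0.6,-64,-516,40,-0.393],[0.6,-64,-516,40,-0.393],[0.6,-64,-516,40,-0.393]])

```text
time_s: 11.85
eef_pos: [547.6, 165.5, 322.1]
eef_rot: [-180.0, 0.0, 15.5]
force: [0.9, -0.4, 0.8]
opening: 0.599
grip_force: 0.0
```

```bash
python3 d.py 548 351 270 15.5
```

```text
t 11.8 [547.6 165.5 322.1] yaw 15.5 open 0.599 F [ 0.9 -0.4  0.8] j [13. 24. 89. -0. 67. 88.]
[np.float64(50.0), np.float64(-178.6), np.float64(52.1), np.float64(0.0)]
```

Emit:
step_arm(plan=[[0.6,50,-178.5,52,0],[0.6,50,-178.5,52,0],[0.6,50,-178.5,52,0],[0.6,50,-178.5,52,0],[0.6,50,-178.5,52,0],[0.6,50,-178.5,90,0],[0.6,50,-178.5,120,0],[0.6,50,-178.5,138,0]])

```text
time_s: 12.52
eef_pos: [547.4, 349.0, 180.2]
eef_rot: [179.9, 0.3, 15.6]
force: [-1.4, -0.4, -0.6]
opening: 0.6
grip_force: 0.0
```

Emit:
step_arm(plan=[[0.5,0,0,0,0],[0,0,0,0,0],[0,0,0,0,0],[0,0,0,0,0],[0,0,0,0,0],[0,0,0,0,0]], force=50)

```text
time_s: 13.02
eef_pos: [548.9, 348.9, 186.6]
eef_rot: [-180.0, -0.2, 15.5]
force: [-1.0, -1.3, 8.5]
opening: 0.102
grip_force: 50.1
```

```bash
python3 d.py 548 351 270 15.5; python3 - <<'E'
from h import *
s=cam('scene')['pixels'][200:360,270:430];cv2.imwrite('pics/g1.png',cv2.resize(s,None,fx=3,fy=3,interpolation=2))
E
```

```text
t 13.0 [548.9 348.9 186.6] yaw 15.5 open 0.102 F [-1.  -1.3  8.5] j [ 29.  43.  79.  -0.  58. 104.]
[np.float64(-0.3), np.float64(-2.2), np.float64(-83.4), np.float64(0.0)]
```

View pics/g1.png

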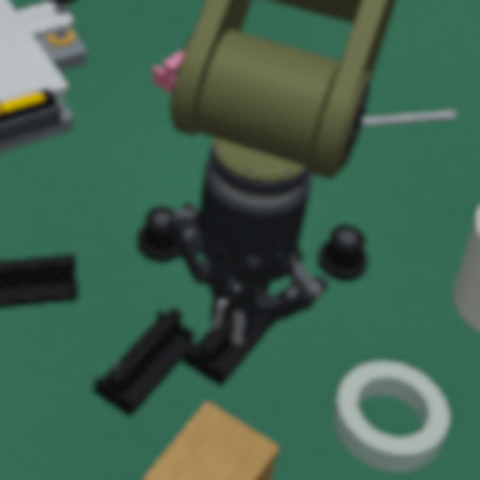

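Emit:
step_arm(plan=[[0,0,0,-40,0],[0,0,0,-80,0],[0,0,0,-120,0],[0,0,0,-130,0]])

```text
time_s: 13.4
eef_pos: [548.8, 349.0, 322.6]
eef_rot: [-179.9, -0.6, 15.5]
force: [0.6, -0.0, -0.1]
opening: 0.106
grip_force: 49.1
```

```bash
python3 d.py 552 -88 310 -9.8
```

```text
t 13.4 [548.8 349.  322.6] yaw 15.5 open 0.106 F [ 0.6 -0.  -0.1] j [ 29.  34.  74.   0.  71. 104.]
[np.float64(-113.8), np.float64(421.9), np.float64(12.6), np.float64(0.442)]
```

Emit:
step_arm(plan=[[0,-114,422,8,0.442],[0,-114,422,8,0.442],[0,-114,422,8,0.442],[0,-114,422,8,0.442],[0,-114,422,8,0.442],[0,-114,422,8,0.442],[0,-114,422,8,0.442],[0,-114,422,8,0.442]])

```text
time_s: 14.07
eef_pos: [550.3, 13.5, 309.2]
eef_rot: [-180.0, -0.1, -9.8]
force: [1.4, -0.1, -0.3]
opening: 0.103
grip_force: 49.1
```

```bash
python3 d.py 552 -88 310 -9.8  552 -88 246 -9.8
```

```text
t 14.1 [550.3  13.5 309.2] yaw -9.8 open 0.103 F [ 1.4 -0.1 -0.3] j [-2. 23. 93. -0. 64. 97.]
[np.float64(19.0), np.float64(99.7), np.float64(-0.8), np.float64(-0.0)]
[np.float64(19.0), np.float64(99.7), np.float64(63.2), np.float64(-0.0)]
```

Emit:
step_arm(plan=[[0,19,100,0,0],[0,19,100,0,0],[0,19,100,0,0],[0,19,100,30,0],[0,19,100,50,0],[0,19,100,60,0],[0,19,100,63,0],[0,19,100,65,0]])

```text
time_s: 14.73
eef_pos: [552.7, -86.1, 243.8]
eef_rot: [180.0, -0.0, -9.8]
force: [-0.2, -0.4, 0.4]
opening: 0.101
grip_force: 49.2
```

```bash
python3 d.py 552 -88 243 -9.8
```

```text
t 14.7 [552.7 -86.1 243.8] yaw -9.8 open 0.101 F [-0.2 -0.4  0.4] j [-13.  29.  94.  -0.  57.  87.]
[np.float64(-0.4), np.float64(2.0), np.float64(0.8), np.float64(0.0)]
```

Emit:
step_arm(plan=[[0,0,2,2,0],[0,0,2,2,0],[0.2,0,2,2,0],[0.4,0,2,2,0],[0.4,0,2,-10,0],[0.4,0,2,-40,0],[0.4,0,2,-80,0]])

```text
time_s: 15.32
eef_pos: [551.7, -88.1, 323.1]
eef_rot: [-180.0, 0.3, -9.8]
force: [0.9, 0.1, 0.3]
opening: 0.398
grip_force: 0.0
```

```bash
python3 chk.py; python3 - <<'E'
from h import *
c=cam('top'); print(lm('frame0','top',c)); c=cam('scene'); print(lm('frame0','scene',c))
E
python3 d.py 624 331 300 15.5
```

```text
p off mm 0.9 dir [ 0.17 -0.99] len 101
r off mm 19.7 dir [0.99 0.15] len 60
[(0.95, [365, 89, 3], [273, 275]), (0.75, [781, 39, 6], [286, 133]), (0.71, [620, 327, 1], [189, 189]), (0.67, [648, 216, -4], [227, 179])]
[(0.96, [781, 41, 1], [197, 276]), (0.81, [358, 89, 5], [336, 222]), (0.79, [651, 214, 5], [278, 295]), (0.78, [624, 334, 6], [318, 323]), (0.71, [552, -91, 54], [245, 202]), (0.51, [655, 441, 1], [338, 365])]
t 15.6 [552.  -88.1 323.8] yaw -9.8 open 0.4 F [-0.3 -0.4 -0.8] j [-13.  23.  91.  -0.  66.  87.]
[np.float64(-0.3), np.float64(-425.3), np.float64(23.8), np.float64(-0.442)]
```

Emit:
step_arm(plan=[[0.5,-2,-425,20,-0.442],[0.5,-2,-425,20,-0.442],[0.5,-2,-425,20,-0.442],[0.5,-2,-425,20,-0.442],[0.5,-2,-425,20,-0.442],[0.5,-2,-425,20,-0.442],[0.5,-2,-425,20,-0.442],[0.5,-2,-425,20,-0.442]])

```text
time_s: 16.23
eef_pos: [607.0, 242.3, 306.3]
eef_rot: [180.0, 0.1, 15.5]
force: [1.2, -1.6, 0.8]
opening: 0.5
grip_force: 0.0
```

```bash
python3 d.py 622 331 300 15.5 622 331 185 15.5
```

```text
t 16.2 [607.  242.3 306.3] yaw 15.5 open 0.5 F [ 1.2 -1.6  0.8] j [19. 35. 74. -0. 70. 93.]
[np.float64(38.2), np.float64(-81.5), np.float64(6.3), np.float64(0.0)]
[np.float64(38.2), np.float64(-81.5), np.float64(121.3), np.float64(0.0)]
```

Emit:
step_arm(plan=[[0.5,38,-81.5,6,0],[0.5,38,-81.5,6,0],[0.5,38,-81.5,30,0],[0.5,38,-81.5,65,0],[0.5,38,-81.5,100,0],[0.5,38,-81.5,119,0],[0.5,38,-81.5,119,0],[0,38,-81.5,119,0]])

```text
time_s: 16.9
eef_pos: [621.9, 328.8, 187.4]
eef_rot: [180.0, 0.2, 15.5]
force: [0.7, 0.6, 1.5]
opening: 0.374
grip_force: 0.0
```

Emit:
step_arm(plan=[[0,0,0,0,0],[0,0,0,0,0],[0,0,0,0,0],[0,0,0,0,0]])

```text
time_s: 17.23
eef_pos: [622.5, 329.0, 190.9]
eef_rot: [-180.0, -0.2, 15.5]
force: [-0.5, -0.5, 7.2]
opening: 0.101
grip_force: 51.1
```

Emit:
step_arm(plan=[[0,0,0,-40,0],[0,0,0,-80,0],[0,0,0,-120,0],[0,0,0,-130,0]])

```text
time_s: 17.57
eef_pos: [622.3, 328.9, 327.4]
eef_rot: [-179.9, -0.6, 15.5]
force: [-0.7, 0.3, 0.3]
opening: 0.104
grip_force: 50.1
```

```bash
python3 d.py 562 -29 310 -9.8
```

```text
t 17.6 [622.3 328.9 327.4] yaw 15.5 open 0.104 F [-0.7  0.3  0.3] j [25. 41. 63. -0. 76. 99.]
[np.float64(-153.9), np.float64(328.7), np.float64(17.4), np.float64(0.442)]
```

Emit:
step_arm(plan=[[0,-154,329,12,0.442],[0,-154,329,12,0.442],[0,-154,329,12,0.442],[0,-154,329,12,0.442],[0,-154,329,12,0.442],[0,-154,329,12,0.442],[0,-154,329,12,0.442],[0,-154,329,12,0.442]])

```text
time_s: 18.23
eef_pos: [565.9, -1.5, 308.5]
eef_rot: [-180.0, -0.1, -9.8]
force: [0.8, 0.2, -0.7]
opening: 0.1
grip_force: 50.1
```

```bash
python3 d.py 562 -29 310 -9.8  562 -29 249 -9.8
```

```text
t 18.2 [565.9  -1.5 308.5] yaw -9.8 open 0.1 F [ 0.8  0.2 -0.7] j [-4. 25. 90.  0. 65. 96.]
[np.float64(0.8), np.float64(27.8), np.float64(-1.5), np.float64(0.0)]
[np.float64(0.8), np.float64(27.8), np.float64(59.5), np.float64(0.0)]
```

Emit:
step_arm(plan=[[0,1,28,0,0],[0,1,28,20,0],[0,1,28,40,0],[0,1,28,52,0],[0,1,28,57,0],[0,1,28,60,0],[0,1,28,62,0],[0,1,28,62,0]])

```text
time_s: 18.9
eef_pos: [563.3, -27.1, 246.8]
eef_rot: [-180.0, -0.1, -9.8]
force: [0.3, 0.3, -0.3]
opening: 0.104
grip_force: 50.1
```

Emit:
step_arm(plan=[[0,0,0,1,0],[0,0,0,1,0]])

```text
time_s: 19.07
eef_pos: [563.3, -27.1, 246.6]
eef_rot: [-180.0, -0.1, -9.8]
force: [-6.9, 0.6, 12.4]
opening: 0.103
grip_force: 51.8
```

Emit:
step_arm(plan=[[0.2,0,0,0,0],[0.4,0,0,0,0],[0.4,0,0,-10,0],[0.4,0,0,-40,0],[0.4,0,0,-80,0]])

```text
time_s: 19.48
eef_pos: [562.5, -27.3, 323.9]
eef_rot: [180.0, 0.3, -9.8]
force: [0.1, -1.0, 0.7]
opening: 0.396
grip_force: 0.0
```

```bash
python3 - <<'E'
from h import *
c=cam('top'); print(lm('frame0','top',c)); c=cam('scene','p1'); print(lm('frame0','scene',c))
E
python3 d.py 651 214 300 -26
```

```text
[(0.82, [364, 86, 2], [274, 275]), (0.81, [782, 39, 4], [286, 133]), (0.78, [652, 213, -2], [228, 178])]
[(0.93, [357, 90, 3], [336, 223]), (0.79, [553, -91, 58], [245, 201]), (0.73, [564, -22, 61], [255, 214]), (0.64, [653, 212, 5], [277, 295]), (0.61, [780, 35, 2], [197, 274])]
t 19.7 [563.  -27.4 326.2] yaw -9.8 open 0.401 F [ 0.1  0.6 -2.1] j [-7. 23. 90. -0. 67. 93.]
[np.float64(45.7), np.float64(-252.8), np.float64(26.2), np.float64(0.283)]
```

Emit:
step_arm(plan=[[0.5,46,-252,22,0.283],[0.5,46,-252,22,0.283],[0.5,46,-252,22,0.283],[0.5,46,-252,22,0.283],[0.5,46,-252,22,0.283],[0.5,46,-252,22,0.283],[0.5,46,-252,22,0.283],[0.5,46,-252,22,0.283]])

```text
time_s: 20.35
eef_pos: [651.1, 216.3, 300.2]
eef_rot: [179.9, 0.1, -25.8]
force: [-0.9, -0.1, 0.3]
opening: 0.506
grip_force: 0.0
```

```bash
python3 d.py 651 214 187 -26
```

```text
t 20.4 [651.1 216.3 300.2] yaw -25.8 open 0.506 F [-0.9 -0.1  0.3] j [ 15.  40.  68.   0.  72. 131.]
[np.float64(0.9), np.float64(2.1), np.float64(113.2), np.float64(0.003)]
```

Emit:
step_arm(plan=[[0.5,1,2,30,0],[0.5,1,2,65,0],[0.5,1,2,95,0],[0.5,1,2,113,0],[0.5,1,2,113,0],[0,1,2,113,0],[0,1,2,113,0],[0,1,2,113,0]])

```text
time_s: 21.02
eef_pos: [651.7, 210.6, 191.9]
eef_rot: [-179.9, -0.1, -26.0]
force: [0.8, -0.3, 1.7]
opening: 0.097
grip_force: 50.0
```

Emit:
step_arm(plan=[[0,0,0,0,0],[0,0,0,0,0],[0,0,0,0,0],[0,0,0,-40,0],[0,0,0,-80,0],[0,0,0,-120,0],[0,0,0,-125,0]])

```text
time_s: 21.6
eef_pos: [651.6, 211.0, 324.1]
eef_rot: [-179.5, -0.5, -26.0]
force: [1.1, 0.5, 1.6]
opening: 0.105
grip_force: 49.9
```

```bash
python3 d.py 571 31 310 -9.8
```

```text
t 21.6 [651.6 211.  324.1] yaw -26.0 open 0.105 F [1.1 0.5 1.6] j [ 15.  38.  67.   0.  74. 131.]
[np.float64(6.4), np.float64(197.1), np.float64(14.1), np.float64(-0.283)]
```

Emit:
step_arm(plan=[[0,6,197,12,-0.283],[0,6,197,12,-0.283],[0,6,197,12,-0.283],[0,6,197,12,-0.283],[0,6,197,12,-0.283],[0,6,197,12,-0.283],[0,6,197,12,-0.283]])

```text
time_s: 22.18
eef_pos: [569.9, 29.9, 303.6]
eef_rot: [-180.0, -0.1, -9.9]
force: [0.6, 0.9, 0.5]
opening: 0.099
grip_force: 49.9
```

```bash
python3 d.py 571 31 249 -9.8
```

```text
t 22.2 [569.9  29.9 303.6] yaw -9.9 open 0.099 F [0.6 0.9 0.5] j [-1. 26. 90.  0. 65. 99.]
[np.float64(0.9), np.float64(-1.3), np.float64(54.6), np.float64(-0.002)]
```

Emit:
step_arm(plan=[[0,1,-1,20,0],[0,1,-1,38,0],[0,1,-1,48,0],[0,1,-1,53,0],[0,1,-1,56,0],[0,1,-1,57,0],[0,1,-1,57,0]])

```text
time_s: 22.77
eef_pos: [571.8, 32.6, 247.6]
eef_rot: [-180.0, -0.1, -9.8]
force: [-6.1, 0.9, 10.9]
opening: 0.104
grip_force: 51.4
```

Emit:
step_arm(plan=[[0,0,0,1,0],[0,0,0,1,0]])

```text
time_s: 22.93
eef_pos: [571.8, 32.6, 247.5]
eef_rot: [-180.0, -0.1, -9.8]
force: [-10.2, 1.6, 21.4]
opening: 0.103
grip_force: 52.8
```

Emit:
step_arm(plan=[[0.2,0,0,-1,0],[0.4,0,0,-1,0],[0.4,0,0,-10,0],[0.4,0,0,-40,0],[0.4,0,0,-75,0]])

```text
time_s: 23.35
eef_pos: [571.1, 32.1, 319.5]
eef_rot: [180.0, 0.2, -9.8]
force: [1.1, -0.6, 0.2]
opening: 0.399
grip_force: 0.0
```

```bash
python3 d.py 531 238 310 90
```

```text
t 23.4 [571.1  32.1 319.5] yaw -9.8 open 0.399 F [ 1.1 -0.6  0.2] j [-0. 25. 89. -0. 67. 99.]
[np.float64(-74.5), np.float64(-196.1), np.float64(9.5), np.float64(-1.742)]
```

Emit:
step_arm(plan=[[0.7,-74.5,-196,9,-1.742],[0.7,-74.5,-196,9,-1.742],[0.7,-74.5,-196,9,-1.742],[0.7,-74.5,-196,9,-1.742],[0.7,-74.5,-196,9,-1.742],[0.7,-74.5,-196,9,-1.742],[0.7,-74.5,-196,9,-1.742],[0.7,-74.5,-196,9,-1.742]])

```text
time_s: 24.02
eef_pos: [531.0, 238.9, 311.3]
eef_rot: [180.0, -0.0, 48.0]
force: [0.5, -0.0, -0.2]
opening: 0.698
grip_force: 0.0
```

```bash
python3 d.py 531 238 182 90; python3 - <<'E'
from h import *
c=cam('scene'); print(lm('cap0','scene',c)); print(lm('frame0','scene',c))
E
```

```text
t 24.0 [531.  238.9 311.3] yaw 48.0 open 0.698 F [ 0.5 -0.  -0.2] j [21. 26. 88. -0. 66. 63.]
[np.float64(-0.7), np.float64(0.6), np.float64(129.3), np.float64(-0.734)]
[(0.64, [420, 337, 2], [382, 285]), (0.53, [528, 240, -1], [324, 282]), (0.47, [435, 242, 1], [351, 266])]
[(0.77, [573, 37, 59], [264, 227]), (0.72, [357, 87, 3], [336, 222]), (0.64, [780, 39, 4], [197, 275]), (0.58, [551, -92, 55], [246, 201]), (0.56, [565, -21, 63], [255, 214]), (0.4, [452, -14, 101], [290, 190])]
```

Emit:
step_arm(plan=[[0.7,-0.5,0,35,0],[0.7,-0.5,0,75,0],[0.7,-0.5,0,110,0],[0.7,-0.5,0,129,0],[0.7,-0.5,0,129,0],[0,-0.5,0,129,0],[0,-0.5,0,129,0],[0,-0.5,0,129,0]], force=40)

```text
time_s: 24.83
eef_pos: [531.6, 237.6, 184.0]
eef_rot: [179.9, -0.2, 47.4]
force: [-0.5, -1.0, 1.4]
opening: 0.337
grip_force: 39.3
```

Emit:
step_arm(plan=[[0,0,0,0,0],[0,0,0,0,0],[0,0,0,0,0],[0,0,0,-40,0],[0,0,0,-80,0],[0,0,0,-120,0]])

```text
time_s: 25.33
eef_pos: [530.7, 237.3, 304.2]
eef_rot: [180.0, -0.0, 47.5]
force: [0.9, 1.3, 0.6]
opening: 0.335
grip_force: 39.7
```

```bash
python3 d.py 410 -392 310 90
```

```text
t 25.3 [530.7 237.3 304.2] yaw 47.5 open 0.335 F [0.9 1.3 0.6] j [20. 27. 88.  0. 65. 63.]
[np.float64(-545.2), np.float64(336.6), np.float64(-5.8), np.float64(-0.743)]
```

Emit:
step_arm(plan=[[0,-545,336.5,-30,-0.743],[0,-545,336.5,-30,-0.743],[0,-545,336.5,-30,-0.743],[0,-545,336.5,-30,-0.743],[0,-545,336.5,-30,-0.743],[0,-545,336.5,-30,-0.743],[0,-545,336.5,-30,-0.743],[0,-545,336.5,-30,-0.743]])

```text
time_s: 26.0
eef_pos: [471.9, -72.0, 317.8]
eef_rot: [179.9, 0.0, 90.3]
force: [1.0, -0.1, -1.0]
opening: 0.335
grip_force: 39.7
```

```bash
python3 d.py 410 -392 310 90
```

```text
t 26.0 [471.9 -72.  317.8] yaw 90.3 open 0.335 F [ 1.  -0.1 -1. ] j [-13.  13. 104.   0.  62. -13.]
[np.float64(-319.7), np.float64(-63.4), np.float64(7.8), np.float64(0.005)]
```

Emit:
step_arm(plan=[[0,-320,-63,0,0],[0,-320,-63,0,0],[0,-320,-63,0,0],[0,-320,-63,0,0],[0,-320,-63,0,0],[0,-320,-63,0,0],[0,-320,-63,0,0],[0,-320,-63,0,0]])

```text
time_s: 26.67
eef_pos: [408.9, -393.0, 317.8]
eef_rot: [179.9, 0.1, 90.0]
force: [0.8, 0.2, -0.6]
opening: 0.333
grip_force: 39.7
```

```bash
python3 d.py 410 -392 191 90; python3 - <<'E'
from h import *
c=cam('top'); print(lm('crate_in','top',c),lm('cap0','top',c)); c=cam('scene'); print(lm('crate_in','scene',c),lm('cap0','scene',c))
m=cv2.inRange(cv2.cvtColor(c['pixels'],cv2.COLOR_BGR2HSV),(100,120,40),(125,255,255)); 
a=cv2.imread('pics/top0.png'); m=cv2.inRange(cv2.cvtColor(a,cv2.COLOR_BGR2HSV),(100,150,60),(125,255,255)); t=np.load('top.npz')
r=cv2.minAreaRect(cv2.findNonZero(m)); print(r,[ray(t,q,60).round(0).tolist() for q in cv2.boxPoints(r)])
E
```

```text
t 26.7 [ 408.9 -393.   317.8] yaw 90.0 open 0.333 F [ 0.8  0.2 -0.6] j [-48.  24.  90.  -0.  66. -48.]
[np.float64(1.0), np.float64(1.1), np.float64(126.8), np.float64(-0.0)]
[(0.75, [409, -343, 10], [423, 254])] [(0.52, [416, 342, 1], [184, 259])]
[(0.65, [412, -344, 6], [242, 161])] [(0.73, [436, 243, 1], [351, 266]), (0.66, [418, 335, 3], [382, 284]), (0.48, [408, -388, 132], [234, 123])]
((186.30535888671875, 305.1456298828125), (500.4914855957031, 316.567626953125), 18.695552825927734) [[127.0, 1092.0, 60.0], [963.0, 866.0, 60.0], [454.0, -475.0, 60.0], [-308.0, -149.0, 60.0]]
```

Emit:
step_arm(plan=[[0,0,0,35,0],[0,0,0,70,0],[0,0,0,100,0],[0,0,0,120,0],[0,0,0,126,0],[0,0,0,127,0],[0.5,0,0,127,0],[0.5,0,0,127,0]])

```text
time_s: 27.63
eef_pos: [410.7, -390.2, 190.6]
eef_rot: [179.9, 0.1, 90.1]
force: [-0.2, 0.9, -0.1]
opening: 0.494
grip_force: 0.0
```

Emit:
step_arm(plan=[[0.55,0,0,-20,0],[0.55,0,0,-60,0],[0.55,0,0,-100,0],[0.55,0,0,-140,0]])

```text
time_s: 27.97
eef_pos: [410.0, -389.9, 332.2]
eef_rot: [180.0, 0.0, 90.1]
force: [0.2, -0.4, -0.1]
opening: 0.549
grip_force: 0.0
```

```bash
python3 d.py 436 242 330 60;  python3 - <<'E'
from h import *
c=cam('top'); print(lm('cap0','top',c));c=cam('scene'); print(lm('cap0','scene',c))
E
```

```text
t 28.0 [ 410.  -389.9  332.2] yaw 90.1 open 0.549 F [ 0.2 -0.4 -0.1] j [-47.  23.  89.   0.  68. -47.]
[np.float64(631.9), np.float64(26.9), np.float64(2.2), np.float64(0.525)]
[(0.64, [434, 241, 0], [220, 252]), (0.55, [416, 340, 0], [185, 259]), (0.54, [412, -388, 7], [439, 253]), (0.43, [605, -332, 3], [414, 188])]
[(0.55, [421, 337, 2], [381, 286]), (0.52, [410, -387, 1], [236, 156])]
```

Emit:
step_arm(plan=[[0.7,632,27,0,0],[0.7,632,27,0,0],[0.7,632,27,0,0],[0.7,632,27,0,0],[0.7,632,27,0,0],[0.7,632,27,0,0],[0.7,632,27,0,0],[0.7,632,27,0,0]])

```text
time_s: 28.83
eef_pos: [423.2, -55.4, 328.5]
eef_rot: [-179.9, -0.0, 90.1]
force: [1.9, -0.1, -0.2]
opening: 0.702
grip_force: 0.0
```

```bash
python3 d.py 436 242 330 90
```

```text
t 28.8 [423.2 -55.4 328.5] yaw 90.1 open 0.702 F [ 1.9 -0.1 -0.2] j [-12.   6. 111.   0.  63. -12.]
[np.float64(297.4), np.float64(13.1), np.float64(-1.5), np.float64(0.001)]
```

Emit:
step_arm(plan=[[0.7,297,13,10,0],[0.7,297,13,10,0],[0.7,297,13,10,0],[0.7,297,13,10,0],[0.7,297,13,10,0],[0.7,297,13,10,0],[0.7,297,13,10,0],[0.7,297,13,10,0]])

```text
time_s: 29.5
eef_pos: [435.7, 244.3, 318.1]
eef_rot: [-179.9, -0.0, 90.3]
force: [0.8, -0.1, -0.7]
opening: 0.703
grip_force: 0.0
```

```bash
python3 d.py 436 242 182 90; python3 - <<'E'
from h import *
c=cam('scene'); print(lm('cap0','scene',c))
E
```

```text
t 29.5 [435.7 244.3 318.1] yaw 90.3 open 0.703 F [ 0.8 -0.1 -0.7] j [ 25.  16. 101.   0.  63.  25.]
[np.float64(-2.3), np.float64(0.2), np.float64(136.1), np.float64(0.005)]
[(0.83, [421, 335, 4], [381, 285]), (0.64, [409, -388, 6], [236, 155]), (0.59, [438, 241, 0], [350, 266])]
```

Emit:
step_arm(plan=[[0.7,-1,0,35,0],[0.7,-1,0,75,0],[0.7,-1,0,115,0],[0.7,-1,0,136,0],[0.7,-1,0,136,0],[0,-1,0,136,0],[0,-1,0,136,0],[0,-1,0,136,0]])

```text
time_s: 30.27
eef_pos: [437.2, 238.4, 185.4]
eef_rot: [179.8, -0.1, 90.0]
force: [-0.5, -0.3, 1.1]
opening: 0.336
grip_force: 39.3
```

Emit:
step_arm(plan=[[0,0,0,0,0],[0,0,0,0,0],[0,0,0,0,0],[0,0,0,-40,0],[0,0,0,-80,0],[0,0,0,-120,0],[0,0,0,-145,0]])

```text
time_s: 30.85
eef_pos: [436.5, 238.5, 333.5]
eef_rot: [179.7, -0.1, 90.1]
force: [-0.1, 0.0, -0.2]
opening: 0.336
grip_force: 39.7
```

```bash
python3 d.py 410 -342 330 90
```

```text
t 30.9 [436.5 238.5 333.5] yaw 90.1 open 0.336 F [-0.1  0.  -0.2] j [ 24.  15. 100.   0.  65.  24.]
[np.float64(-580.4), np.float64(-27.2), np.float64(3.5), np.float64(0.001)]
```

Emit:
step_arm(plan=[[0,-580,-27,0,0],[0,-580,-27,0,0],[0,-580,-27,0,0],[0,-580,-27,0,0],[0,-580,-27,0,0],[0,-580,-27,0,0],[0,-580,-27,0,0],[0,-580,-27,0,0]])

```text
time_s: 31.52
eef_pos: [420.6, -96.3, 329.7]
eef_rot: [179.9, 0.0, 90.1]
force: [1.3, 0.4, -0.9]
opening: 0.335
grip_force: 39.7
```

```bash
python3 d.py 410 -340 330 90
```

```text
t 31.5 [420.6 -96.3 329.7] yaw 90.1 open 0.335 F [ 1.3  0.4 -0.9] j [-18.   7. 110.   0.  63. -18.]
[np.float64(-243.7), np.float64(-11.0), np.float64(-0.3), np.float64(0.001)]
```

Emit:
step_arm(plan=[[0,-244,-11,10,0],[0,-244,-11,10,0],[0,-244,-11,10,0],[0,-244,-11,10,0],[0,-244,-11,10,0],[0,-244,-11,10,0],[0,-244,-11,10,0],[0,-244,-11,10,0]])

```text
time_s: 32.18
eef_pos: [410.2, -339.6, 319.0]
eef_rot: [180.0, 0.0, 89.9]
force: [0.3, -1.0, -1.3]
opening: 0.333
grip_force: 39.7
```

```bash
python3 d.py 410 -340 192 90
```

```text
t 32.2 [ 410.2 -339.6  319. ] yaw 89.9 open 0.333 F [ 0.3 -1.  -1.3] j [-44.  20.  96.   0.  64. -43.]
[np.float64(-0.4), np.float64(-0.2), np.float64(127.0), np.float64(-0.001)]
```

Emit:
step_arm(plan=[[0,0,0,35,0],[0,0,0,70,0],[0,0,0,100,0],[0,0,0,120,0],[0,0,0,126,0],[0,0,0,127,0],[0.5,0,0,127,0],[0.5,0,0,127,0]])

```text
time_s: 32.85
eef_pos: [411.2, -338.3, 193.0]
eef_rot: [179.9, 0.1, 90.1]
force: [1.2, -0.0, -0.6]
opening: 0.499
grip_force: 0.0
```

Emit:
step_arm(plan=[[0.5,0,0,-20,0],[0.55,0,0,-60,0],[0.55,0,0,-100,0],[0.55,0,0,-140,0]])

```text
time_s: 33.18
eef_pos: [410.5, -337.9, 334.5]
eef_rot: [179.9, 0.1, 90.1]
force: [0.6, -0.6, -0.2]
opening: 0.55
grip_force: 0.0
```

```bash
python3 - <<'E'
from h import *
c=cam('top'); print(lm('cap0','top',c));c=cam('scene'); print(lm('cap0','scene',c))
E
python3 d.py 420 338 330 90
```

```text
[(0.58, [410, -336, 4], [420, 254]), (0.51, [417, 341, -1], [185, 259])]
[(0.69, [419, 336, 2], [381, 285]), (0.67, [413, -331, 7], [244, 162]), (0.56, [409, -391, 6], [236, 155])]
t 33.4 [ 410.7 -338.2  333.3] yaw 90.1 open 0.551 F [-0.5  0.9 -0.5] j [-43.  19.  95.   0.  66. -43.]
[np.float64(676.2), np.float64(10.2), np.float64(3.3), np.float64(0.001)]
```

Emit:
step_arm(plan=[[0.7,676,10,0,0],[0.7,676,10,0,0],[0.7,676,10,0,0],[0.7,676,10,0,0],[0.7,676,10,0,0],[0.7,676,10,0,0],[0.7,676,10,0,0],[0.7,676,10,0,0]])

```text
time_s: 34.05
eef_pos: [414.5, -3.2, 330.7]
eef_rot: [-179.9, -0.0, 90.1]
force: [1.3, -0.8, -0.2]
opening: 0.701
grip_force: 0.0
```

Emit:
step_arm(plan=[[0.7,333,0,0,0],[0.7,333,0,0,0],[0.7,333,0,0,0],[0.7,333,0,0,0],[0.7,333,0,0,0],[0.7,333,0,0,0],[0.7,333,0,0,0],[0.7,333,0,0,0]])

```text
time_s: 34.72
eef_pos: [414.1, 330.0, 330.4]
eef_rot: [-179.9, 0.0, 90.1]
force: [1.7, 0.3, 0.9]
opening: 0.699
grip_force: 0.0
```

```bash
python3 d.py 419 338 330 90
```

```text
t 34.7 [414.1 330.  330.4] yaw 90.1 open 0.699 F [1.7 0.3 0.9] j [35. 19. 95.  0. 66. 35.]
[np.float64(8.0), np.float64(4.9), np.float64(0.4), np.float64(0.001)]
```

Emit:
step_arm(plan=[[0.7,8,5,35,0],[0.7,8,5,75,0],[0.7,8,5,115,0],[0.7,8,5,147,0],[0.7,8,5,147,0],[0,8,5,147,0],[0,8,5,147,0],[0,8,5,147,0]])

```text
time_s: 35.38
eef_pos: [420.5, 336.2, 186.8]
eef_rot: [179.8, -0.1, 90.1]
force: [-0.2, -0.3, -0.2]
opening: 0.333
grip_force: 39.4
```

Emit:
step_arm(plan=[[0,0,0,0,0],[0,0,0,0,0],[0,0,0,0,0],[0,0,0,-40,0],[0,0,0,-80,0],[0,0,0,-120,0],[0,0,0,-145,0]])

```text
time_s: 35.97
eef_pos: [419.8, 335.8, 334.8]
eef_rot: [179.7, -0.2, 90.1]
force: [-0.0, 0.1, -0.3]
opening: 0.333
grip_force: 39.7
```

```bash
python3 d.py 413 -290 330 90
```

```text
t 36.0 [419.8 335.8 334.8] yaw 90.1 open 0.333 F [-0.   0.1 -0.3] j [35. 19. 94. -0. 66. 35.]
[np.float64(-625.8), np.float64(-7.5), np.float64(4.8), np.float64(0.001)]
```

Emit:
step_arm(plan=[[0,-625,-7.5,0,0],[0,-625,-7.5,0,0],[0,-625,-7.5,0,0],[0,-625,-7.5,0,0],[0,-625,-7.5,0,0],[0,-625,-7.5,0,0],[0,-625,-7.5,0,0],[0,-625,-7.5,0,0]])

```text
time_s: 36.63
eef_pos: [415.5, 0.7, 330.7]
eef_rot: [179.9, 0.0, 90.1]
force: [1.1, -0.3, -1.6]
opening: 0.335
grip_force: 39.7
```

Emit:
step_arm(plan=[[0,-290,0,0,0],[0,-290,0,0,0],[0,-290,0,0,0],[0,-290,0,0,0],[0,-290,0,0,0],[0,-290,0,0,0],[0,-290,0,0,0],[0,-290,0,0,0]])

```text
time_s: 37.3
eef_pos: [415.8, -292.6, 330.6]
eef_rot: [179.9, 0.1, 89.8]
force: [0.4, 0.5, -0.5]
opening: 0.333
grip_force: 39.7
```

```bash
python3 d.py 413 -288 193 90
```

```text
t 37.3 [ 415.8 -292.6  330.6] yaw 89.8 open 0.333 F [ 0.4  0.5 -0.5] j [-39.  16.  99.  -0.  65. -39.]
[np.float64(4.6), np.float64(-2.8), np.float64(137.6), np.float64(-0.003)]
```

Emit:
step_arm(plan=[[0,5,-2,35,0],[0,5,-2,75,0],[0,5,-2,110,0],[0,5,-2,128,0],[0,5,-2,135,0],[0,5,-2,137,0],[0.5,5,-2,137,0],[0.5,5,-2,137,0]])

```text
time_s: 37.97
eef_pos: [414.8, -282.8, 193.8]
eef_rot: [179.9, 0.1, 90.0]
force: [-0.4, 0.3, 0.2]
opening: 0.5
grip_force: 0.0
```

Emit:
step_arm(plan=[[0.5,0,0,-20,0],[0.5,0,0,-60,0],[0.5,0,0,-100,0],[0.3,0,0,-140,0]])

```text
time_s: 38.3
eef_pos: [414.3, -281.9, 334.8]
eef_rot: [180.0, -0.0, 90.1]
force: [-0.5, 1.1, 0.3]
opening: 0.372
grip_force: 0.0
```

```bash
python3 d.py 413 -288 330 90; python3 chk.py; python3 - <<'E'
from h import *
z=lambda a,f:cv2.resize(a,None,fx=f,fy=f,interpolation=2)
c=cam('top'); print(lm('cap0','top',c));print(lm('frame0','top',c));print(lm('dimmer_tip','top',c),lm('lampbox','top',c));
s=cam('scene'); print(lm('cap0','scene',s));print(lm('frame0','scene',s));print(lm('dimmer_tip','scene',s),lm('lampbox','scene',s))
h=np.zeros((600,800,3),np.uint8)
A=z(c['pixels'][150:290,265:460],3)[:,:480];h[:A.shape[0],:480]=A
B=z(s['pixels'][120:260,160:310],2.1);h[300:300+B.shape[0],485:800]=B
h[:300,485:785]=z(c['pixels'][165:215,395:445],6)
cv2.imwrite('pics/m1.png',h)
E
```

```text
t 38.3 [ 414.3 -281.9  334.8] yaw 90.1 open 0.372 F [-0.5  1.1  0.3] j [-38.  15. 100.   0.  65. -39.]
[np.float64(-6.1), np.float64(-1.3), np.float64(4.8), np.float64(0.001)]
p off mm 0.9 dir [ 0.17 -0.99] len 101
r off mm -0.6 dir [0.99 0.17] len 102
[(0.66, [563, -28, 56], [312, 202]), (0.49, [407, -277, 26], [401, 255])]
[(0.9, [781, 38, 2], [286, 133]), (0.85, [561, -28, 56], [312, 202]), (0.78, [364, 85, 2], [274, 275]), (0.72, [550, -88, 57], [334, 206]), (0.58, [569, 30, 51], [291, 201])]
[(0.64, [579, -339, 144], [431, 187])] [(0.83, [605, -335, 4], [415, 188]), (0.73, [793, -112, 1], [336, 128]), (0.29, [405, -277, 24], [401, 256])]
[(0.63, [410, -389, 4], [236, 155]), (0.43, [412, -335, 7], [244, 162])]
[(0.86, [575, 35, 60], [263, 227]), (0.84, [552, -90, 55], [246, 202]), (0.81, [360, 88, 4], [335, 223]), (0.76, [563, -22, 60], [255, 214]), (0.56, [780, 39, 0], [198, 276])]
[(0.5, [576, -338, 141], [195, 142])] [(0.79, [604, -336, 1], [193, 182]), (0.69, [564, -22, 62], [255, 213]), (0.68, [301, 233, 1], [385, 243])]
```

View pics/m1.png

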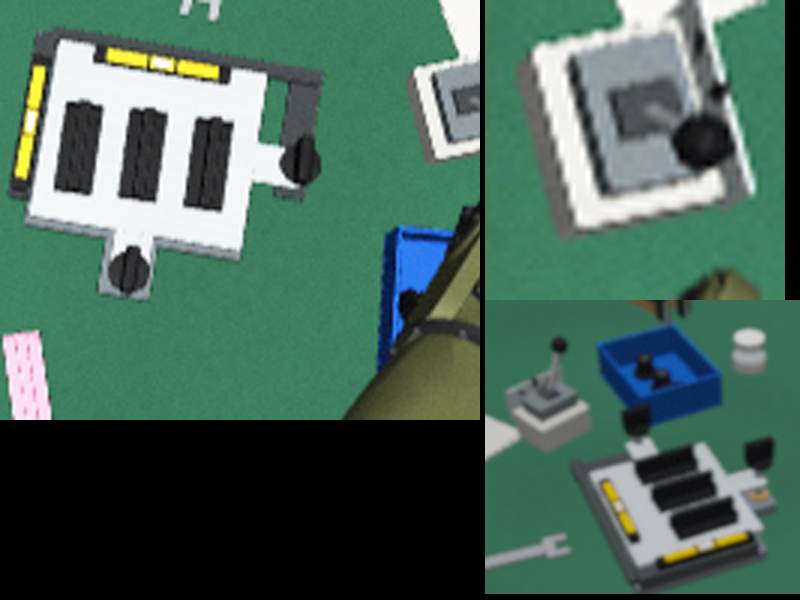

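```bash
python3 d.py 577 -339 365 102
```

```text
t 38.9 [ 414.6 -282.4  331.7] yaw 90.1 open 0.303 F [-0.2 -0.6 -0.4] j [-38.  15. 100.   0.  65. -39.]
[np.float64(-56.8), np.float64(162.3), np.float64(-33.3), np.float64(-0.208)]
```

Emit:
step_arm(plan=[[0.7,0,0,-33,0],[0.7,-57,162.5,-33,-0.208],[0.7,-57,162.5,-33,-0.208],[0.7,-57,162.5,-33,-0.208],[0.7,-57,162.5,-33,-0.208],[0.7,-57,162.5,-33,-0.208],[0.7,-57,162.5,-33,-0.208]])

```text
time_s: 39.43
eef_pos: [578.7, -339.5, 362.8]
eef_rot: [-179.9, -0.1, 102.0]
force: [-1.1, -0.6, -0.5]
opening: 0.697
grip_force: 0.0
```

```bash
python3 d.py 577 -339 300 102; python3 - <<'E'
from h import *
c=cam('top'); s=cam('scene')
print(lm('cap0','top',c));print(lm('frame0','top',c));print(lm('cap0','scene',s))
z=lambda a,f:cv2.resize(a,None,fx=f,fy=f,interpolation=2)
h=np.zeros((300,800,3),np.uint8)
h[:300,:400]=z(c['pixels'][220:295,380:480],4)
h[:300,400:]=z(s['pixels'][100:200,165:298],3)[:300,:400].copy() if z(s['pixels'][100:200,165:298],3).shape[1]>=400 else cv2.resize(s['pixels'][100:200,165:298],(400,300))
cv2.imwrite('pics/m2.png',h)
E
```

```text
t 39.4 [ 578.7 -339.5  362.8] yaw 102.0 open 0.697 F [-1.1 -0.6 -0.5] j [-34.  35.  68.   0.  78. -46.]
[np.float64(0.9), np.float64(-1.6), np.float64(62.8), np.float64(0.0)]
[]
[(0.89, [784, 39, 5], [286, 132]), (0.8, [561, -30, 54], [313, 203]), (0.77, [551, -88, 57], [334, 205]), (0.56, [569, 33, 53], [290, 201]), (0.55, [363, 88, 0], [273, 275])]
[(0.6, [409, -390, 4], [236, 155]), (0.38, [413, -331, 7], [244, 162])]
```

View pics/m2.png

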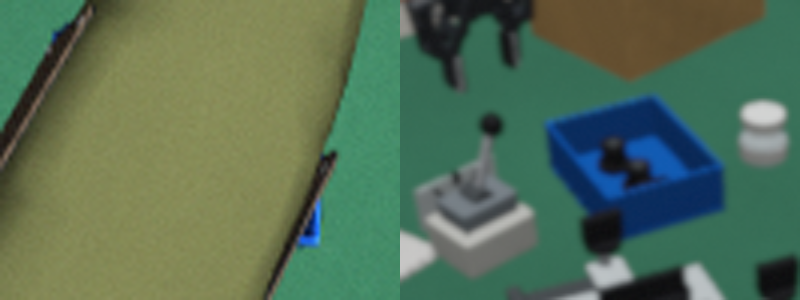

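Emit:
step_arm(plan=[[0.7,200,0,0,0],[0.7,200,0,0,0],[0.7,200,0,0,0],[0.7,200,0,0,0],[0.7,200,0,0,0],[0.7,200,0,0,0]])

```text
time_s: 40.18
eef_pos: [533.9, -139.0, 366.6]
eef_rot: [179.9, -0.0, 102.2]
force: [0.4, 0.0, 1.5]
opening: 0.695
grip_force: 0.0
```

```bash
python3 d.py 577 -339 365 102; python3 - <<'E'
from h import *
c=cam('top')
print(lm('cap0','top',c))
a=c['pixels'][165:295,370:480]; cv2.imwrite('pics/m3.png',cv2.resize(a,None,fx=4.5,fy=4.5,interpolation=2))
E
```

```text
t 40.2 [ 533.9 -139.   366.6] yaw 102.2 open 0.695 F [0.4 0.  1.5] j [-18.  19.  90.   0.  71. -31.]
[np.float64(-204.6), np.float64(-0.1), np.float64(1.6), np.float64(0.003)]
[(0.72, [408, -277, 28], [402, 255]), (0.68, [409, -393, 4], [440, 254]), (0.6, [412, -337, 7], [421, 254]), (0.44, [509, 469, -1], [141, 229])]
```

View pics/m3.png

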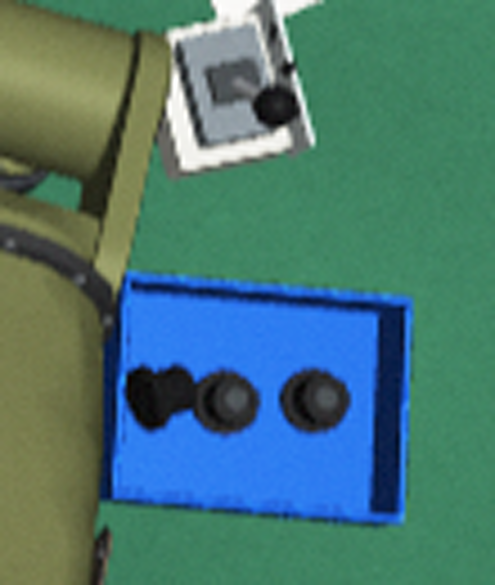

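Third cap lies on its side at crop (155,395), inside the crate within limits. On to the lever.

Emit:
step_arm(plan=[[0.7,-205,0,0,0],[0.7,-205,0,0,0],[0.7,-205,0,0,0],[0.7,-205,0,0,0],[0.7,-205,0,0,0],[0.7,-205,0,0,0],[0.7,-205,0,0,0]])

```text
time_s: 40.87
eef_pos: [577.2, -347.2, 364.4]
eef_rot: [-180.0, -0.0, 101.8]
force: [0.0, 0.2, 0.1]
opening: 0.703
grip_force: 0.0
```

```bash
python3 d.py 577 -339 300 102
```

```text
t 40.9 [ 577.2 -347.2  364.4] yaw 101.8 open 0.703 F [0.  0.2 0.1] j [-34.  35.  67.  -0.  78. -46.]
[np.float64(8.1), np.float64(1.4), np.float64(64.4), np.float64(-0.004)]
```

Emit:
step_arm(plan=[[0.7,5,1,0,0],[0.7,5,1,20,0],[0.7,5,1,40,0],[0.7,5,1,55,0],[0.7,5,1,64,0],[0.7,5,1,64,0]], force=20)

```text
time_s: 41.37
eef_pos: [578.0, -338.0, 299.9]
eef_rot: [-179.9, -0.1, 102.0]
force: [-0.5, 0.3, -0.9]
opening: 0.695
grip_force: 0.0
```

Emit:
step_arm(plan=[[0.35,0,0,0,0],[0.35,0,0,0,0],[0.35,0,0,0,0],[0.35,0,0,0,0]])

```text
time_s: 41.7
eef_pos: [578.3, -339.0, 302.4]
eef_rot: [179.9, 0.1, 102.0]
force: [-0.5, 0.3, 0.4]
opening: 0.349
grip_force: 0.0
```

```bash
python3 d.py 604.5 -335 305 102
```

```text
t 41.7 [ 578.3 -339.   302.4] yaw 102.0 open 0.349 F [-0.5  0.3  0.4] j [-34.  38.  71.   0.  71. -45.]
[np.float64(-1.5), np.float64(26.5), np.float64(-2.6), np.float64(-0.0)]
```

Emit:
step_arm(plan=[[0.35,-0.5,4,-1,0],[0.35,-0.5,9,-2,0],[0.35,-0.5,14,-3,0],[0.35,-0.5,19,-3,0],[0.35,-1,24,-4,0],[0.35,-1,28,-4,0],[0.35,-1,28,-4,0]])

```text
time_s: 42.28
eef_pos: [606.5, -333.9, 305.2]
eef_rot: [180.0, -0.0, 102.0]
force: [-0.4, 1.5, -0.2]
opening: 0.355
grip_force: 0.0
```

```bash
python3 - <<'E'
from h import *
s=cam('scene');print(lm('dimmer_tip','scene',s))
a=s['pixels'][110:210,160:260]; cv2.imwrite('pics/l1.png',cv2.resize(a,None,fx=5,fy=5,interpolation=2))
E
```

```text
[(0.46, [604, -335, 146], [187, 144])]
```

Emit:
step_arm(plan=[[0.6,0,0,0,0],[0.6,0,0,0,0],[0.6,0,0,-20,0],[0.6,0,0,-60,0],[0.6,0,0,-80,0],[0.6,150,0,-80,0],[0.6,150,0,-80,0],[0.6,150,0,-80,0]])

```text
time_s: 43.05
eef_pos: [578.9, -210.9, 385.4]
eef_rot: [180.0, 0.0, 101.9]
force: [2.1, 0.6, -0.1]
opening: 0.6
grip_force: 0.0
```

Emit:
step_arm(plan=[[0.6,200,-40,0,0],[0.6,200,-40,0,0],[0.6,200,-40,0,0],[0.6,200,-40,0,0],[0.6,200,-40,0,0],[0.6,200,-40,0,0],[0.6,200,-40,0,0]])

```text
time_s: 43.63
eef_pos: [498.6, -23.4, 386.0]
eef_rot: [179.9, 0.0, 102.1]
force: [0.1, -1.2, -0.4]
opening: 0.597
grip_force: 0.0
```

```bash
python3 d.py 500 0 365 102; python3 chk.py; python3 - <<'E'
from h import *
z=lambda a,w,h:cv2.resize(a,(w,h),interpolation=2)
c=cam('top'); s=cam('scene')
print(lm('cap0','top',c));print(lm('frame0','top',c));print(lm('frame0','scene',s));print(lm('dimmer_tip','top',c),lm('dimmer_tip','scene',s))
h=np.zeros((600,800,3),np.uint8)
h[:300]=z(c['pixels'][165:285,255:479],800,300)[:, :]
h[300:,:400]=z(s['pixels'][110:230,160:320],400,300)
h[300:,400:]=z(s['pixels'][190:270,195:302],400,300)
cv2.imwrite('pics/f1.png',h)
E
```

```text
t 43.6 [498.6 -23.4 386. ] yaw 102.1 open 0.597 F [ 0.1 -1.2 -0.4] j [ -7.  12.  97.  -0.  72. -19.]
[np.float64(22.6), np.float64(6.2), np.float64(21.0), np.float64(0.002)]
p off mm 0.9 dir [ 0.17 -0.99] len 101
r off mm -0.4 dir [0.99 0.17] len 102
[(0.71, [414, -335, 0], [419, 253]), (0.63, [404, -393, 6], [441, 256]), (0.61, [410, -276, 25], [401, 254])]
[(0.96, [361, 89, 4], [273, 276]), (0.58, [783, 41, 5], [285, 132]), (0.5, [568, 35, 52], [290, 201])]
[(0.74, [573, 32, 60], [263, 226]), (0.73, [554, -91, 57], [245, 201]), (0.65, [781, 37, 0], [197, 275]), (0.61, [359, 88, 3], [335, 223]), (0.22, [409, -342, 6], [243, 161])]
[(0.6, [609, -332, 149], [428, 175])] [(0.43, [606, -334, 145], [187, 144])]
```

View pics/f1.png

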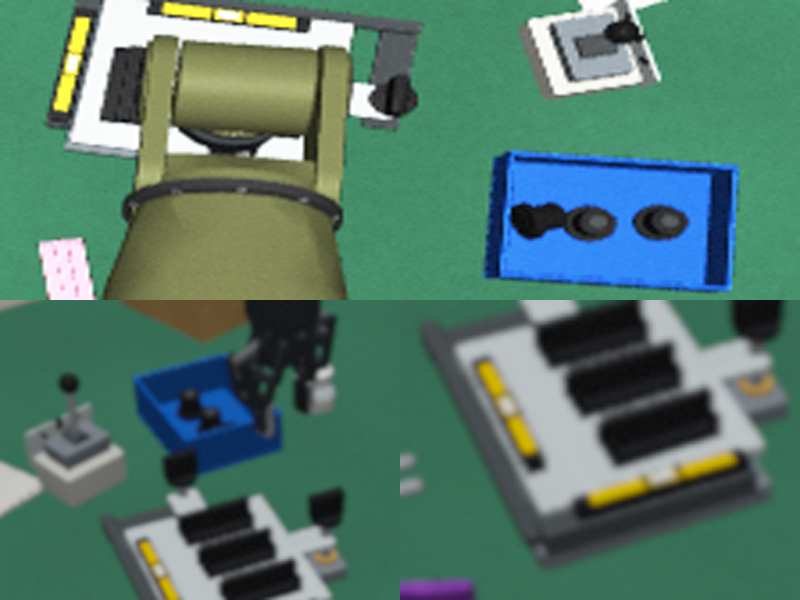

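The last picture shows three rails flat on the plate, both bubbles between their marks, three caps in the crate (600,220), and the lever upright at (68,385).

```bash
python3 -c "
from rig import manip
print(manip.hand_in())"
```

```text
the job is handed in; nothing more can be done
None
```

I handed the job in at about 44 s with no verdict returned: the plate is level, all three rails are flat on it, all three caps are in the crate (one lying on its side, within limits) and the lever is upright.

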